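Put the bulbs and seed cartons away in the dark drawer

ROBOT

A 7-joint arm with a two-finger parallel gripper is mounted at the origin on the work surface. World frame = base frame: x ahead of the robot, y to its left, z up, the work surface at z = 0. Lengths are in m, angles in rad, forces in N, time in s.
With the tool pointing down it reaches from about 0.4 to 0.75 m from the base axis. Payload 19.5 kg.
Tool frame: the origin (TCP) lies between the finger pads; the fingertips stand 25 mm ahead of it and the grasp point (between the pads) lies 6 mm ahead of it; z points along the fingers, y is the direction in which the jaws open and shut (so a half turn about z gives the same grasp; the last joint's range is limited). The gripper opens to 85 mm and grips with 20 to 120 N. Pads are 22 mm wide; open, the fingers measure 114 mm over their backs; the gripper's body (76 mm by 85 mm) begins 54 mm behind the grasp point. The pads swing forward as they close: fully open they stand 13 mm farther back than shut.
Start: joints at [-1.202, 0.707, -0.028, 1.485, 0.022, 0.951, -0.075], TCP at [0.23, 0.527, 0.256] pointing down, gripper open.
Joint ranges: [-2.71, 2.71], [-0.32, 2.16], [-1.57, 1.52], [0, 2.45], [-1.46, 4.6], [0, 2.02], [-2.83, 2.83]. Speed limits (rad/s): [1.89, 1.89, 2.57, 2.57, 3.01, 3.01, 3.01].

INTERFACE

Orientations are given as a unit quaternion [w, x, y, z].
In Python, from plant import manip gives the robot as it stands.
- The arm moves only by the shell command python3 -m inch 'ROWS' [FORCE]. ROWS is JSON, a list of rows, each a list of 7 numbers: the finger opening in mm, from 0 to 85.4, then the shift along the tool's x, y, z in mm, then the turn, a rotation vector about the tool's x, y, z in degrees. In form: [[gripper, dx, dy, dz, ax, ay, az], ...]. A call has 1 to 5 rows; each row is the pose to reach, as a shift and turn from the pose measured when the call began, along the tool's axes at that moment; what a row does not reach only later rows make up. A row lasts 1/8 s, in which the tool goes at most 62.5 mm and 10.7 degrees, less where a joint would pass 70% of its speed; a pose out of reach is approached as far as the arm can. A call with a gripper value outside its range is refused whole. The fingers move at their own pace and stop on an object; FORCE is the grip in N (left out, the last holds). Time passes only in rows, so rows that repeat a pose let the fingers close. It gives the time, the measured TCP pose, the force and the opening at its end, in the units of the state.
- manip.observe(): the state, without advancing time (a new reading comes with each control period).
- manip.capture(name): name is "scene" or "top" or "wrist"; returns a dict with "color" (400x640x3 uint8, red, green, blue), "intrinsics" (3x3 intrinsics, pixels), "eye" and "attitude" of the camera in the world; the wrist camera has in their place "T_tool_cam" (4x4, takes a point from camera to tool coordinates, whose origin is the TCP and whose axes are the flange's). Camera axes: x right, y up, looking along -z (the intrinsics and any distortion apply to the point x, -y, -z); pixel columns grow to the right and rows downward; lengths in m; the calibration is good to about 2 mm. A picture is of the moment at which its call begins: read the wrist's pose just before it. There is no depth.
- manip.job_done(): hands the job in, once; it reports no verdict.
The state is a dict: "clock": time; "qpos": joint angles; "qvel": joint speeds; "joint_efforts": joint torques, N m; "eef_pos": TCP position; "ee_rot": TCP orientation; "force": force on the tool from outside, world axes, zero at the start; "torque": the same for the moment, N m; "opening": opening from 0.0 (shut) to 1.0 (fully open).
Only numpy, scipy, OpenCV 4.12 (cv2) and the standard library are available. Lean on these libraries where they do the work, as an engineer would, in place of code of your own. Each camera call takes 0.05 s, during which the arm holds its last target. There are 200 camera calls.

TASK

Put the planting stock away in the open drawer: swing the lid of the orange sample box fully back until it snaps past its detent, only then carry the box to the drawer and tip all its bulbs in, then stand the empty box back upright on the green mat and shut its lid. Put every seed carton from the white tray into the drawer too, before or after the bulbs, and then slide the drawer fully shut. Do not knock over the planted pots or the bottle.

Things in the scene. Friction and masses are not known exactly. Their poses are not given: they have to be found in the camera images.
- box_c (a point): loose orange box, 0.4 kg, 130 (x) x 60 (y) x 42 mm without lid, 4 mm walls; point: its middle, 21 mm up; z up. Inside, the -x half is a 32 degree ramp from the -x rim down to the flat floor at the +x half: bulbs pour out over the -x end when the box is tipped 70 to 85 degrees, -x end down. Grip it from above across its long sides (60 mm). Box turned up to 0.4 rad, +x away from the robot
- lid (a joint): angle of the box's clear lid (130 x 60 x 4 mm, lying on the rim), rad: 0 shut, 2.75 fully back (stop). Detent, a weak over-centre spring: below about 1.75 it snaps shut (about 0.6 N at the pull bar), past 1.9 it surely snaps fully back and stays so while the box is tipped up to 100 degrees. A shut lid blocks the mouth
- lid_hinge (a point): the lid's hinge line, at the middle of the box's +x rim, 42 mm above its underside; axes turn with the lid, y along the hinge; the lid's body runs along -x from here
- pull_c (a point): centre of the lid's red pull bar, round, 12 mm across, 30 mm long along the box's y, 19 mm beyond the lid's front (-x) edge, 149 mm from the hinge. It swivels freely about its own axis: pinched by its two ends from above it can be led round the hinge in an arc without turning the hand
- mat: the green mat on which the box stands, fixed, 200 (x) x 160 (y) x 6 mm; origin at the centre of its underside. It lies to the robot's left or right
- unit_drawer0 (a joint): how far the drawer is out, m: 0 shut, starts at 0.15 to 0.17 (0.18 at most); the drawer of a fixed wooden unit; slides with about 1 N, towards the unit's -x, and stays where it is left
- drawer_in (a point): the drawer's inner floor, at the middle of its front (-x) end; moves with it, 22 mm above the table; x into the unit, z up. The inside runs from x = 0 to 0.215, y = -0.079 to 0.079; side walls 56 mm, front panel 66 mm tall above this floor, panel 21 mm thick. Open to the sky from x = 0 to joint value - 0.006; the unit (200 mm wide, 100 tall) covers the rest. Contents over 60 mm tall block it
- unit_drawer0_handle (a point): middle of the drawer's dark bar handle (100 mm long, along y), 35 mm out from the front panel and 62 mm above the table; pushing it or the panel towards +x shuts the drawer
- tray: the white potting tray on which the seed cartons stand, fixed, 220 (x) x 240 (y) mm, 4 mm floor, 12 mm rim; origin at the centre of its underside. A small empty terracotta pot (36 mm across, 36 mm tall) stands among the cartons and is not part of the job. It lies on the other side from the mat
- bulb0_c (a point): brown flower bulb 0, onion-shaped, 23 mm across, 24 mm tall, 14 g; this point is its middle; two to four bulbs are there, at first in the box
- bulb1_c (a point): brown flower bulb 1, onion-shaped, 23 mm across, 24 mm tall, 14 g; this point is its middle; two to four bulbs are there, at first in the box
- bulb2_c (a point): brown flower bulb 2, onion-shaped, 23 mm across, 24 mm tall, 14 g; this point is its middle; two to four bulbs are there, at first in the box
- bulb3_c (a point): brown flower bulb 3, onion-shaped, 23 mm across, 24 mm tall, 14 g; this point is its middle; two to four bulbs are there, at first in the box
- carton0_c (a point): blue seed carton with a white label, 40 (x) x 28 (y) x 22 (z) mm, about 30 g; this point is its centre; two to four cartons are there, at first on the tray
- carton1_c (a point): yellow seed carton with a white label, 40 (x) x 28 (y) x 22 (z) mm, about 30 g; this point is its centre; two to four cartons are there, at first on the tray
- carton2_c (a point): red seed carton with a white label, 40 (x) x 28 (y) x 22 (z) mm, about 30 g; this point is its centre; two to four cartons are there, at first on the tray
- carton3_c (a point): green seed carton with a white label, 40 (x) x 28 (y) x 22 (z) mm, about 30 g; this point is its centre; two to four cartons are there, at first on the tray
- pot_a_c (a point): black flower pot with soil and a sprout, bystander, 80 mm across, 66 mm tall (sprout to 90 mm); this point is its middle, 33 mm up
- pot_b_c (a point): black flower pot with soil and a sprout, bystander, 80 mm across, 66 mm tall (sprout to 90 mm); this point is its middle, 33 mm up
- pot_c_c (a point): black flower pot with soil and a sprout, bystander, 80 mm across, 66 mm tall (sprout to 90 mm); this point is its middle, 33 mm up
- pot_d_c (a point): black flower pot with soil and a sprout, bystander, 80 mm across, 66 mm tall (sprout to 90 mm); this point is its middle, 33 mm up
- feed_c (a point): white plant-feed bottle with a red label, bystander, 68 mm across, 190 mm tall; this point is its middle, 95 mm up
Things that resemble listed ones, but are neither listed nor needed, are in the scene too. What is shaped like the part that bears box_c but purple is not meant.

How it is judged:
On the way, in this order (a step that is already met when the one before it is completed fails the run):
1. the lid has snapped fully back while the box stands upright (value of joint lid above 2.4 rad and angle between box_c's own z axis and vertical below 0.35 rad), for 0.2 s.
2. the box is tipped by more than 55 degrees above the open drawer, its lid still back (value of joint lid above 2.2 rad and angle between box_c's own z axis and vertical above 0.96 rad and value of joint unit_drawer0 above 0.08 m and x of box_c in the frame of drawer_in between -0.06 and 0.24 m and y of box_c in the frame of drawer_in between -0.12 and 0.12 m and z of box_c in the frame of drawer_in between 0.02 and 0.3 m), for 0.2 s.
At the end, for the whole second after the job is handed in: every bulb and every carton that is there lies inside the drawer, the drawer is shut to within 12 mm, and the sample box stands upright (within 7 degrees) on the mat, its middle within 65 mm of the mat's, with its lid shut (within 7 degrees) (value of joint unit_drawer0 below 0.012 m and x of bulb0_c in the frame of drawer_in between -0.003 and 0.218 m and y of bulb0_c in the frame of drawer_in between -0.082 and 0.082 m and z of bulb0_c in the frame of drawer_in between -0.004 and 0.06 m and x of bulb1_c in the frame of drawer_in between -0.003 and 0.218 m and y of bulb1_c in the frame of drawer_in between -0.082 and 0.082 m and z of bulb1_c in the frame of drawer_in between -0.004 and 0.06 m and x of bulb2_c in the frame of drawer_in between -0.003 and 0.218 m and y of bulb2_c in the frame of drawer_in between -0.082 and 0.082 m and z of bulb2_c in the frame of drawer_in between -0.004 and 0.06 m and x of bulb3_c in the frame of drawer_in between -0.003 and 0.218 m and y of bulb3_c in the frame of drawer_in between -0.082 and 0.082 m and z of bulb3_c in the frame of drawer_in between -0.004 and 0.06 m and x of carton0_c in the frame of drawer_in between -0.003 and 0.218 m and y of carton0_c in the frame of drawer_in between -0.082 and 0.082 m and z of carton0_c in the frame of drawer_in between -0.004 and 0.06 m and x of carton1_c in the frame of drawer_in between -0.003 and 0.218 m and y of carton1_c in the frame of drawer_in between -0.082 and 0.082 m and z of carton1_c in the frame of drawer_in between -0.004 and 0.06 m and x of carton2_c in the frame of drawer_in between -0.003 and 0.218 m and y of carton2_c in the frame of drawer_in between -0.082 and 0.082 m and z of carton2_c in the frame of drawer_in between -0.004 and 0.06 m and x of carton3_c in the frame of drawer_in between -0.003 and 0.218 m and y of carton3_c in the frame of drawer_in between -0.082 and 0.082 m and z of carton3_c in the frame of drawer_in between -0.004 and 0.06 m and angle between box_c's own z axis and vertical below 0.12 rad and value of joint lid below 0.12 rad and horizontal distance between box_c and mat below 0.065 m and z of box_c in the frame of mat below 0.034 m and velocity of joint unit_drawer0 below 0.02 m/s); the robot touches nothing.
It fails at once if the box is tipped by more than 40 degrees while its lid is not back past the detent (angle between box_c's own z axis and vertical above 0.7 rad and value of joint lid below 1.9 rad).
It fails at once if a planted pot or the bottle is knocked over (angle between any of pot_a_c, pot_b_c, pot_c_c, pot_d_c, feed_c's own z axis and vertical above 0.7 rad).
Of bulb0, bulb1, bulb2, bulb3 only 2 to 4 are there at a start; the rules pass over those that are not, and their reading is None.
Of carton0, carton1, carton2, carton3 only 2 to 4 are there at a start; the rules pass over those that are not, and their reading is None.
At some moment in a run one of carton0, carton1, carton2, carton3 may be knocked a few centimetres aside while the robot is not near it.
It also fails if it takes over 210 s, if anything falls off the work surface, if the arm or the gripper's body presses on something with over 40 N, if the wrist force passes 120 N, or if a joint passes its speed limit or range.

## Working session

There is one attempt and no reset: what is moved stays moved. The work goes in short steps, Python scripts to look and compute and a shell command to move; the robot and the scene stay as the last step left them, time stands still between calls to the robot, and variables do not carry over. Pictures are saved under pics/ and viewed, about 12 in all and at most 16, crops included, and the job is handed in when it is done.

```bash
ls; mkdir -p pics; python3 - <<'E'
from plant import manip
import cv2
s=manip.observe();print(s)
for n in("scene","top"):
    c=manip.capture(n);cv2.imwrite(f"pics/{n}0.png",c["color"][:,:,::-1]);print(n,c["intrinsics"],c["eye"],c["attitude"],[k for k in c])
c=manip.capture("wrist");print(c["T_tool_cam"],c["intrinsics"])
E
```

```text
pics
{'clock': 0.0, 'qpos': array([-1.20170721,  0.70709172, -0.02758767,  1.48498313,  0.02200594,
        0.95091813, -0.07548756]), 'qvel': array([ 0.00089032, -0.00110687, -0.00108339, -0.00141112, -0.00278124,
        0.00167233,  0.00163981]), 'joint_efforts': array([-1.31171579e-03, -8.83214951e+01,  1.23465601e+00, -2.36164373e+01,
        1.69371703e-02,  6.57626006e-03,  2.84622203e-06]), 'eef_pos': array([0.22953672, 0.52694151, 0.25583794]), 'ee_rot': array([-8.25624411e-05,  2.03956633e-01,  9.78979770e-01, -5.42613162e-04]), 'force': array([-1.37947398, -0.30578351, -0.1313462 ]), 'torque': array([0.01588794, 0.02065194, 0.0256203 ]), 'opening': 0.9984665354062419}
scene [[385.59712469   0.         315.21915498]
 [  0.         385.59712469 193.83409558]
 [  0.           0.           1.        ]] [1.05025677 0.39360792 0.97291983] [0.44380811 0.14545073 0.28221957 0.83799198] ['color', 'intrinsics', 'eye', 'attitude']
top [[387.96683149   0.         316.78030976]
 [  0.         387.96683149 200.56073291]
 [  0.           0.           1.        ]] [ 0.29628889 -0.00666966  1.17711699] [-0.69265886 -0.07010513  0.05925099  0.71540079] ['color', 'intrinsics', 'eye', 'attitude']
[[-7.55177002e-04  9.53305181e-01  3.02007717e-01  7.85959750e-02]
 [ 9.99999566e-01  5.55124760e-04  7.48237053e-04  3.15163416e-04]
 [ 5.45646298e-04  3.02008151e-01 -9.53305187e-01 -1.17861148e-01]
 [ 0.00000000e+00  0.00000000e+00  0.00000000e+00  1.00000000e+00]] [[282.41099948   0.         321.26081517]
 [  0.         282.41099948 201.81988782]
 [  0.           0.           1.        ]]
```

View pics/top0.png

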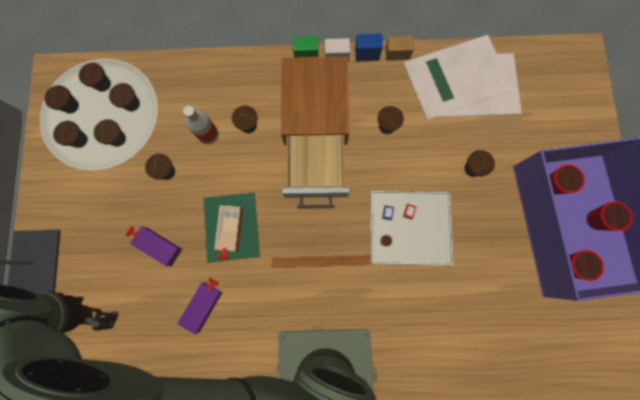

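View pics/scene0.png

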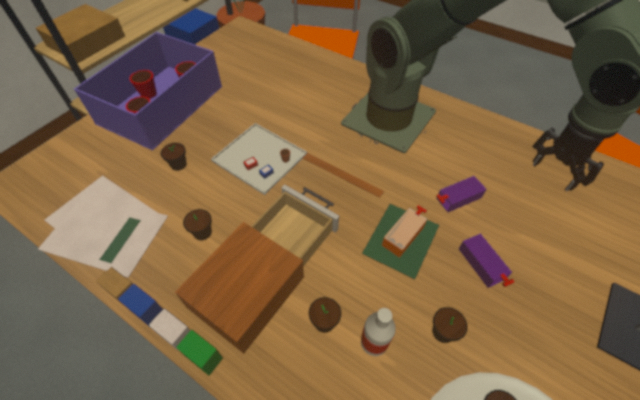

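The top view shows the orange box with its lid on the green mat at (228,228), with the red pull at (223,254). The two purple look-alikes at (153,245) and (200,305) aren't meant. There are two cartons, blue (388,212) and red (409,211), and the small pot is at (386,240). The drawer front is at (315,191) and its handle at (316,203). I'll enlarge these to confirm.

```bash
cat > h.py <<'E'
import numpy as np, cv2
from scipy.spatial.transform import Rotation as R
from plant import manip
def q(w): w=np.asarray(w);return R.from_quat([w[1],w[2],w[3],w[0]])
def cam(name):
    s=manip.observe(); c=manip.capture(name)
    if name=="wrist":
        T=c["T_tool_cam"]; Rt=q(s["ee_rot"]).as_matrix()
        return c["color"],c["intrinsics"],Rt@T[:3,3]+s["eef_pos"],Rt@T[:3,:3]
    return c["color"],c["intrinsics"],np.array(c["eye"]),q(c["attitude"]).as_matrix()
def ray(C,u,v,z):
    _,K,e,A=C; d=A@np.array([(u-K[0,2])/K[0,0],-(v-K[1,2])/K[1,1],-1]); return e+d*(z-e[2])/d[2]
def proj(C,p):
    _,K,e,A=C; c=A.T@(np.asarray(p)-e); return np.array([K[0,2]+K[0,0]*c[0]/-c[2],K[1,2]-K[1,1]*c[1]/-c[2]])
def tri(obs):  # [(C,u,v),...] -> point, residual
    M=np.zeros((3,3));b=np.zeros(3);L=[]
    for C,u,v in obs:
        d=ray(C,u,v,0)-C[2];d/=np.linalg.norm(d);P=np.eye(3)-np.outer(d,d);M+=P;b+=P@C[2];L.append(P)
    x=np.linalg.solve(M,b);return x,[np.linalg.norm(P@(x-C[2])) for P,(C,_,_) in zip(L,obs)]
def step(p=None,rot=None):
    """tool-frame shift mm / rotvec deg needed to reach p, rot (Rotation)"""
    s=manip.observe();T=q(s["ee_rot"]);o=[]
    o+= list(np.round(T.inv().apply(np.asarray(p)-s["eef_pos"])*1000,1)) if p is not None else [0,0,0]
    o+= list(np.round((T.inv()*rot).as_rotvec(degrees=True),2)) if rot is not None else [0,0,0]
    return o
def down(yaw): # tool down, tool x axis... jaw (y) direction at angle yaw in world
    y=np.array([np.cos(yaw),np.sin(yaw),0]);z=np.array([0,0,-1.]);return R.from_matrix(np.c_[np.cross(y,z),y,z])
E
python3 - <<'E'
from h import *
C=cam("top");S=cam("scene")
t=C[0]
a=cv2.resize(t[185:270,195:270],None,fx=5,fy=5,interpolation=cv2.INTER_CUBIC)
b=cv2.resize(t[185:270,360:440],None,fx=5,fy=5,interpolation=cv2.INTER_CUBIC)
cv2.imwrite("pics/crop1.png",np.hstack([a,b])[:,:,::-1])
c=cv2.resize(t[120:215,275:355],None,fx=5,fy=5,interpolation=cv2.INTER_CUBIC)
d=cv2.resize(S[0][195:290,355:435],None,fx=5,fy=5,interpolation=cv2.INTER_CUBIC)
cv2.imwrite("pics/crop2.png",np.hstack([c,d])[:,:,::-1])
for n,u,v,z in[("boxc",228,228,.05),("pull",223,254,.048),("mat",231,228,.006),("blue",388,212,.026),("red",409,211,.026),("tray",412,228,.004),("pot",386,240,.04),("front L",283,191,.088),("front R",349,191,.088),("handle",316,206,.062),("unitL",282,136,.1),("unitR",348,136,.1),("stick",320,262,0),("stick left",272,263,0),("potA",245,117,.066),("potB",390,118,.066),("potC",160,166,.066),("potD",481,162,.066),("bottle",190,112,.19)]: print(n,ray(C,u,v,z).round(3))
E
```

```text
boxc [0.433 0.27  0.05 ]
pull [0.358 0.284 0.048]
mat [0.438 0.272 0.006]
blue [ 0.468 -0.204  0.026]
red [ 0.469 -0.267  0.026]
tray [ 0.42  -0.277  0.004]
pot [ 0.383 -0.191  0.04 ]
front L [0.53  0.103 0.088]
front R [ 0.523 -0.086  0.088]
handle [0.487 0.01  0.062]
unitL [0.691 0.102 0.1  ]
unitR [ 0.684 -0.09   0.1  ]
stick [0.327 0.004 0.   ]
stick left [0.329 0.148 0.   ]
potA [0.768 0.218 0.066]
potB [ 0.748 -0.222  0.066]
potC [0.623 0.472 0.066]
potD [ 0.601 -0.48   0.066]
bottle [0.736 0.343 0.19 ]
```

View pics/crop1.png

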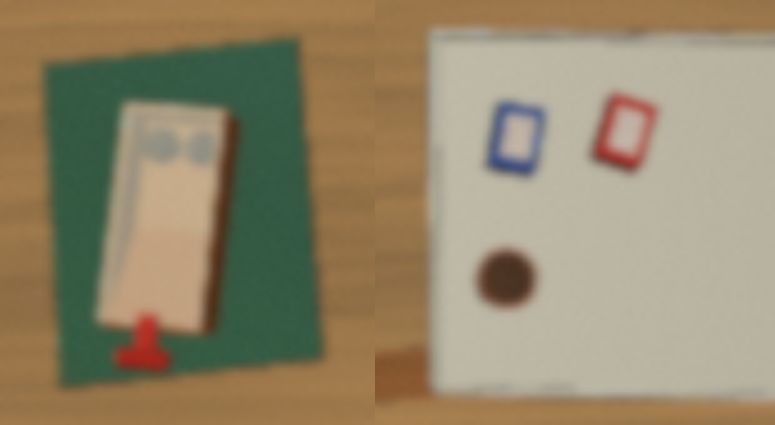

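View pics/crop2.png

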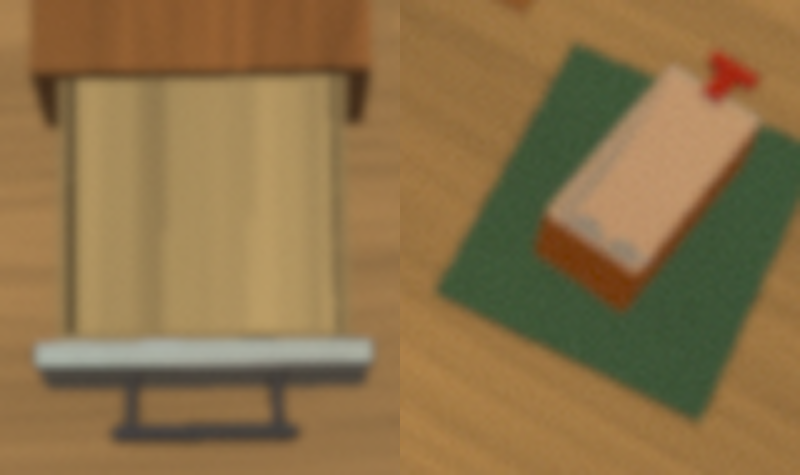

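The crops confirm that the orange box stands on the mat, with two bulbs visible under its clear lid at about (227,214) and (235.6,214.6). Its pull bar is at (223.6,256.8). There are exactly two cartons, blue and red. The drawer is open and clear.

```bash
python3 - <<'E'
from h import *
C=cam("top");S=cam("scene")
o=lambda x,y:(195+x/5,185+y/5)
P=[ray(C,*o(*p),.052) for p in[(125,102),(228,108),(208,332),(97,322)]]
for p in P:print(p.round(4))
c=sum(P)/4;d=(P[0]+P[1]-P[2]-P[3]);yaw=np.arctan2(d[1],d[0]);print("box",c,np.degrees(yaw),np.linalg.norm(d)/2,np.linalg.norm(P[0]-P[1]))
print("pull",ray(C,*o(143,359),.05), "exp",c+(65-149)*0.001*np.array([np.cos(yaw),np.sin(yaw),0]))
print("mat",sum(ray(C,*o(*p),.006) for p in[(45,63),(298,38),(322,358),(62,386)])/4)
# scene cross-check of lid corners
sc=lambda x,y:(355+(x-400)/5,195+y/5)
for n,p in[("FL/hinge",(545,213)),("hinge2",(638,273)),("near",(675,65)),("near2",(758,122)),("pull",(733,72))]:print(n,ray(S,*sc(*p),.052).round(4))
e=lambda x,y:(275+x/5,120+y/5)
for n,p,z in[("pL",(33,340),.088),("pR",(373,340),.088),("pLf",(35,366),.088),("pRf",(373,364),.088),("hL",(115,433),.062),("hR",(298,433),.062),("unL",(32,72),.1),("unR",(370,70),.1)]:print(n,ray(C,*e(*p),z).round(4))
x=lambda x,y:(360+(x-375)/5,185+y/5)
for n,p in[("blue",(517,138)),("red",(625,132))]:print(n,ray(C,*x(*p),.026).round(4))
print("tocheck", step([.43,.275,.25],down(yaw+np.pi/2)),step([.43,.275,.25],down(yaw-np.pi/2)))
E
```

```text
[0.5002 0.2939 0.052 ]
[0.4945 0.2328 0.052 ]
[0.3635 0.2437 0.052 ]
[0.3713 0.3083 0.052 ]
box [0.43238656 0.26967956 0.052     ] -5.55305896734073 0.13057612579562441 0.06138364458995539
pull [0.3493102  0.28175422 0.05      ] exp [0.34878077 0.27780804 0.052     ]
mat [0.44131465 0.2706149  0.006     ]
FL/hinge [0.4988 0.2388 0.052 ]
hinge2 [0.5038 0.298  0.052 ]
near [0.3686 0.2542 0.052 ]
near2 [0.3781 0.3106 0.052 ]
pull [0.3543 0.2842 0.052 ]
pL [0.5385 0.1071 0.088 ]
pR [ 0.5318 -0.0882  0.088 ]
pLf [0.5232 0.1061 0.088 ]
pRf [ 0.5177 -0.0876  0.088 ]
hL [0.4871 0.0627 0.062 ]
hR [ 0.4835 -0.044   0.062 ]
unL [0.6961 0.1041 0.1   ]
unR [ 0.6899 -0.093   0.1   ]
blue [ 0.466  -0.2052  0.026 ]
red [ 0.4674 -0.2697  0.026 ]
tocheck [np.float64(-284.4), np.float64(-151.1), np.float64(6.2), np.float64(-0.02), np.float64(-0.0), np.float64(-17.99)] [np.float64(-284.4), np.float64(-151.1), np.float64(6.2), np.float64(-0.0), np.float64(0.03), np.float64(162.01)]
```

```bash
python3 -m inch '[[85,-57,-30,1,0,0,-4],[85,-114,-60,2,0,0,-8],[85,-171,-90,4,0,0,-12],[85,-228,-120,5,0,0,-16],[85,-284,-151,6,0,0,-18]]'; python3 - <<'E'
from h import *
for i in range(1):
    W=cam("wrist")
cv2.imwrite("pics/w1.png",W[0][:,:,::-1])
np.save("w1.npy",np.array([0]));import pickle;pickle.dump(W,open("w1.pkl","wb"))
s=manip.observe();print(s["eef_pos"],s["clock"],s["qpos"].round(3))
E
```

```text
clock: 0.98
eef_pos: [0.4251, 0.2809, 0.2504]
ee_rot: [0.0, 0.047, 0.999, -0.0]
force: [1.2, 0.4, -0.3]
opening: 0.992
[0.43034401 0.27293392 0.25020493] 1.025 [-0.535  0.62  -0.17   1.726  0.143  0.808  0.694]
```

View pics/w1.png

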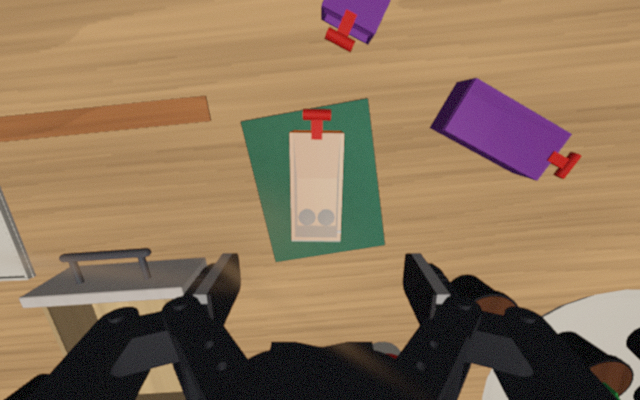

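The wrist view shows the lid corners at (290,131), (344,131), (341,242) and (291,241). The pull bar spans (303..331,115), and two bulbs are under the lid at (307,217) and (326,217). The purple boxes are elsewhere, so the target is confirmed.

```bash
python3 - <<'E'
from h import *
import pickle
W=pickle.load(open("w1.pkl","rb"))
# pose read was before? recompute with settled pose
P=[ray(W,*p,.052) for p in[(291,241),(341,242),(344,131),(290,131)]]
for p in P:print(p.round(4))
c=sum(P)/4;d=(P[0]+P[1]-P[2]-P[3]);yaw=np.arctan2(d[1],d[0]);print("box",c,np.degrees(yaw),np.linalg.norm(d)/2,np.linalg.norm(P[0]-P[1]))
print("pull",ray(W,317,115,.05),ray(W,303,115,.05),ray(W,331,115,.05))
for p in [(242,122),(368,99),(384,244),(276,261)]:print(ray(W,*p,.006).round(4))
a=np.load if 0 else None
for z in(.13,.05):print(step([.351,.279,z],down(np.radians(84.5))))
E
```

```text
[0.4936 0.2374 0.052 ]
[0.5008 0.2985 0.052 ]
[0.3687 0.3116 0.052 ]
[0.3631 0.2531 0.052 ]
box [0.43155277 0.27515001 0.052     ] -6.268719845995434 0.1320473322109322 0.061486630377875925
pull [0.34937589 0.28399506 0.05      ] [0.34793505 0.2689807  0.05      ] [0.35081663 0.29900847 0.05      ]
[0.3491 0.1902 0.006 ]
[0.3372 0.3464 0.006 ]
[0.532  0.3601 0.006 ]
[0.5442 0.2043 0.006 ]
[np.float64(79.9), np.float64(-1.6), np.float64(120.0), np.float64(-0.24), np.float64(0.16), np.float64(-0.42)]
[np.float64(80.1), np.float64(-1.3), np.float64(200.0), np.float64(-0.24), np.float64(0.16), np.float64(-0.42)]
```

```bash
python3 -m inch '[[50,40,1,40,0,0,-1],[50,81,1,90,0,0,-1],[50,81,1,140,0,0,-1],[50,81,1,170,0,0,-1],[50,81,1,170,0,0,-1]]' 20; python3 - <<'E'
from h import *
import pickle
s=manip.observe();W=cam("wrist");pickle.dump(W,open("w2.pkl","wb"))
print(s["eef_pos"],s["force"],step([.350,.282,.062],down(np.radians(84))))
for p in [(.3490,.2818,.05),(.3475,.267,.05),(.3505,.297,.05)]:print(proj(W,p))
a=cv2.resize(W[0][100:400,150:490],None,fx=2,fy=2);cv2.imwrite("pics/w2.png",a[:,:,::-1])
E
```

```text
clock: 1.65
eef_pos: [0.3495, 0.2813, 0.0788]
ee_rot: [0.0, 0.043, 0.999, -0.003]
force: [0.6, 0.2, 0.8]
opening: 0.589
[0.34953257 0.28130528 0.07879537] [0.58909993 0.17030693 0.77686149] [np.float64(0.1), np.float64(0.5), np.float64(18.1), np.float64(-0.3), np.float64(0.12), np.float64(1.08)]
[321.32141465 253.57783476]
[295.6055118  253.14989795]
[347.74032783 253.95483255]
```

View pics/w2.png

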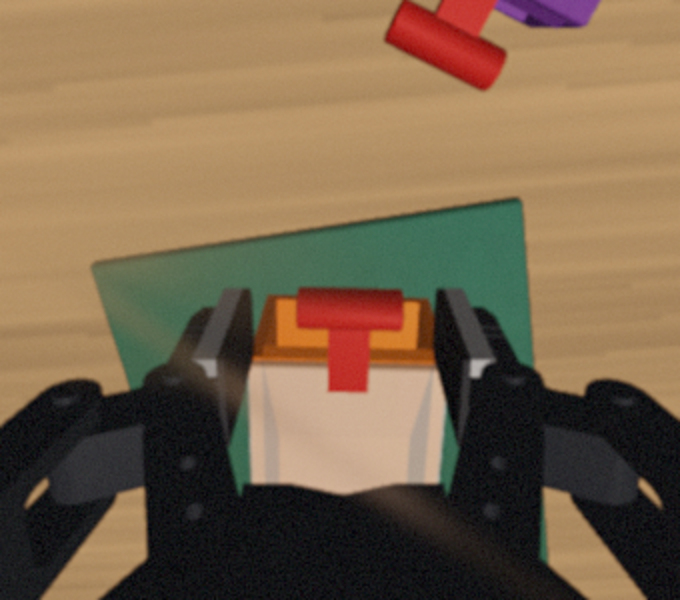

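The wrist crop shows the pull bar centred between the fingers, at about crop (350,310), with both ends free. I'll descend and pinch.

```bash
python3 -m inch '[[50,0,2,16,0,0,0],[50,0,2,16,0,0,0],[20,0,2,16,0,0,0],[20,0,2,16,0,0,0],[20,0,2,16,0,0,0]]' 20;  python3 -m inch '[[20,0,0,0,0,0,0],[20,0,0,0,0,0,0],[20,-2,0,-26,0,0,0],[20,-9,0,-51,0,0,0],[20,-9,0,-51,0,0,0]]'; python3 -c "
from h import *
s=manip.observe();print(s['eef_pos'],s['force'])
p=s['eef_pos']
"
```

```text
clock: 2.33
eef_pos: [0.3504, 0.2835, 0.0644]
ee_rot: [0.001, 0.043, 0.999, -0.002]
force: [-0.5, -0.6, 3.4]
opening: 0.342
clock: 2.95
eef_pos: [0.3598, 0.2831, 0.1165]
ee_rot: [0.002, 0.043, 0.999, -0.002]
force: [-0.5, -0.8, -1.1]
opening: 0.345
[0.35978832 0.28308204 0.11651183] [-0.47175791 -0.78474912 -1.11706287]
```

```bash
python3 -m inch '[[20,-8,0,-18,0,0,0],[20,-18,0,-34,0,0,0],[20,-30,0,-50,0,0,0],[20,-44,0,-63,0,0,0],[20,-44,0,-63,0,0,0]]'; python3 -m inch '[[20,-16,0,-12,0,0,0],[20,-33,0,-21,0,0,0],[20,-51,0,-28,0,0,0],[20,-70,0,-33,0,0,0],[20,-70,0,-33,0,0,0]]'
```

```text
clock: 3.58
eef_pos: [0.4036, 0.2794, 0.1794]
ee_rot: [0.002, 0.044, 0.999, -0.002]
force: [-2.5, -0.6, 1.7]
opening: 0.345
clock: 4.2
eef_pos: [0.4732, 0.2731, 0.2114]
ee_rot: [0.001, 0.044, 0.999, -0.002]
force: [-0.7, -0.4, -3.3]
opening: 0.339
```

```bash
python3 -m inch '[[20,-26,0,-2,0,0,0],[20,-52,0,0,0,0,0],[20,-77,0,7,0,0,0],[20,-101,0,18,0,0,0],[20,-101,0,18,0,0,0]]';python3 -m inch '[[20,0,0,0,0,0,0],[60,0,0,0,0,0,0],[60,0,0,0,0,0,0],[60,0,0,-60,0,0,0],[60,30,0,-90,0,0,0]]'
```

```text
clock: 4.82
eef_pos: [0.5743, 0.2644, 0.192]
ee_rot: [0.002, 0.044, 0.999, -0.002]
force: [2.8, -0.3, 3.9]
opening: 0.341
clock: 5.45
eef_pos: [0.5445, 0.2675, 0.2836]
ee_rot: [0.002, 0.045, 0.999, -0.002]
force: [-0.3, 0.8, 0.4]
opening: 0.701
```

```bash
python3 - <<'E'
from h import *
W=cam("top")
cv2.imwrite("pics/t2.png",cv2.resize(W[0][180:280,190:290],None,fx=5,fy=5)[:,:,::-1])
E
```

```text
(no output)
```

View pics/t2.png

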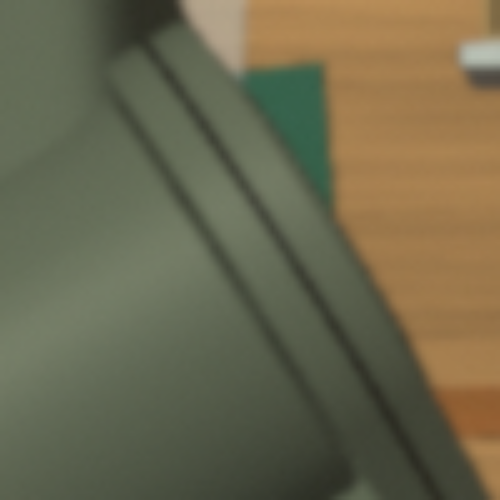

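```bash
python3 - <<'E'
from h import *
W=cam("wrist")
cv2.imwrite("pics/w3.png",W[0][:,:,::-1])
E
python3 -m inch '[[60,-4,-60,-12,0,0,0],[60,-8,-120,-25,0,0,0],[60,-12,-180,-40,0,0,0],[60,-20,-240,-50,0,0,0],[60,-20,-256,-50,0,0,0]]'; python3 -m inch '[[60,0,0,0,0,-10,0],[60,0,0,0,0,-20,0],[60,0,0,0,0,-30,0],[60,0,0,0,0,-40,0],[60,0,0,0,0,-50,0]]';python3 -m inch '[[60,0,0,0,0,-10,0],[60,0,0,0,0,-20,0],[60,0,0,0,0,-30,0],[60,0,0,0,0,-30,0],[60,0,0,0,0,-30,0]]'; python3 -c "
from h import *
s=manip.observe();print(s['qpos'].round(3),s['eef_pos'],q(s['ee_rot']).as_matrix().round(2))"
```

```text
clock: 6.18
eef_pos: [0.54, 0.0086, 0.3354]
ee_rot: [0.003, 0.045, 0.999, -0.001]
force: [-0.6, 1.4, -0.8]
opening: 0.703
clock: 6.8
eef_pos: [0.5525, 0.0122, 0.3673]
ee_rot: [0.346, 0.045, 0.937, -0.025]
force: [1.5, -0.5, 0.1]
opening: 0.707
clock: 7.42
eef_pos: [0.5833, 0.0486, 0.5078]
ee_rot: [0.485, 0.052, 0.871, -0.051]
force: [0.5, 0.1, -1.3]
opening: 0.701
[-1.036  0.353  1.037  1.966 -0.341  0.     1.6  ] [0.58333354 0.04857346 0.50775681] [[-0.52  0.14  0.84]
 [ 0.04  0.99 -0.14]
 [-0.85 -0.04 -0.52]]
```

View pics/w3.png

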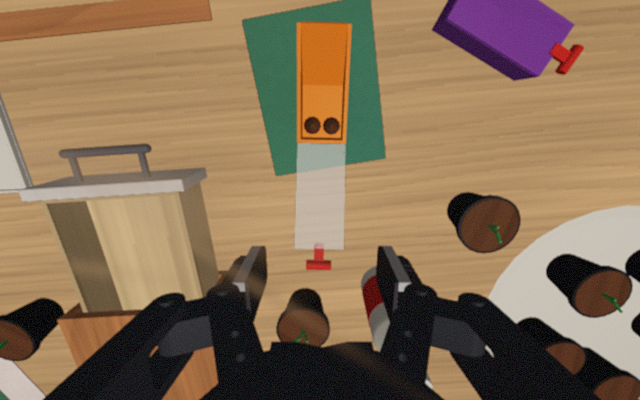

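The lid is fully back: the wrist view shows it flat beyond the hinge at (320,195), with the pull at (318,262) and two bulbs at (312,125) and (331,125). Tipping straight away from the robot runs joint 6 into its 0 limit. I'll fit the kinematics from the recorded poses to find a tip heading that can be reached.

```bash
cat > kin.py <<'E'
import numpy as np, itertools
from scipy.spatial.transform import Rotation as R
from scipy.optimize import least_squares
from h import q as Q, manip
D=[([-1.20170721,.70709172,-.02758767,1.48498313,.02200594,.95091813,-.07548756],[.22953672,.52694151,.25583794],[-8.25624411e-05,2.03956633e-01,9.78979770e-01,-5.42613162e-04])]
s=manip.observe();D.append((s["qpos"],s["eef_pos"],s["ee_rot"]))
D.append(([-0.535,.62,-.17,1.726,.143,.808,.694],[.43034,.27293,.25020],None))
rz=lambda a:R.from_euler('z',a);ry=lambda a:R.from_euler('y',a)
def fk(q,sg,x):
    # x: base yaw, tool yaw, h,a,b,d, x-offsets at shoulder, elbow(before/after), wrist
    g=sg*np.array(q);A=rz(x[0]+g[0]);p=np.array([0,0,x[2]])+A.apply([x[6],x[10],0])
    A=A*ry(g[1]);p=p+A.apply([x[7],0,x[3]]);A=A*rz(g[2])*ry(g[3])
    p=p+A.apply([x[8],0,x[4]]);A=A*rz(g[4])*ry(g[5]);p=p+A.apply([x[9],0,x[5]]);A=A*rz(g[6]+x[1])
    return p,A
def res(x,sg,D,reg=.03):
    r=[]
    for q,p,o in D:
        P,A=fk(q,sg,x);r+=list((P-p)*1)
        if o is not None:r+=list((A*Q(o).inv()).as_rotvec()*.3)
    return np.r_[r,np.array(x[6:])*reg]
def fit(D):
    out=[]
    for sg in itertools.product([1,-1],[1],[1,-1],[1,-1],[1,-1],[1,-1],[1,-1]):
        for y in(0,np.pi/2,np.pi,-np.pi/2):
          for b in (0,np.pi):
            l=least_squares(res,[b,y,.35,.4,.4,.25,0,0,0,0,0],args=(np.array(sg),D),max_nfev=60);out.append((l.cost,sg,l.x))
    out.sort(key=lambda t:t[0]);return out
if __name__=="__main__":
    o=fit(D)
    for c,sg,x in o[:6]:print(c,sg,x.round(3))
    np.savez("k.npz",sg=o[0][1],x=o[0][2])
E
time timeout 300 python3 kin.py
```

```text
2.1979734766204668e-06 (-1, 1, -1, 1, -1, 1, -1) [-0.     1.571  0.232  0.54   0.26   0.276 -0.002 -0.03  -0.026 -0.022
 -0.032]
2.197973476620701e-06 (-1, 1, -1, 1, -1, 1, -1) [ 6.283e+00  1.571e+00  2.320e-01  5.400e-01  2.600e-01  2.760e-01
 -2.000e-03 -3.000e-02 -2.600e-02 -2.200e-02 -3.200e-02]
2.1979734766235635e-06 (-1, 1, -1, 1, -1, 1, -1) [ 6.283e+00  1.571e+00  2.320e-01  5.400e-01  2.600e-01  2.760e-01
 -2.000e-03 -3.000e-02 -2.600e-02 -2.200e-02 -3.200e-02]
2.1979734766290574e-06 (-1, 1, -1, 1, -1, 1, -1) [ 6.283e+00  1.571e+00  2.320e-01  5.400e-01  2.600e-01  2.760e-01
 -2.000e-03 -3.000e-02 -2.600e-02 -2.200e-02 -3.200e-02]
2.1979734766427514e-06 (-1, 1, -1, 1, -1, 1, -1) [-0.000e+00 -4.713e+00  2.320e-01  5.400e-01  2.600e-01  2.760e-01
 -2.000e-03 -3.000e-02 -2.600e-02 -2.200e-02 -3.200e-02]
2.1979734767314048e-06 (-1, 1, -1, 1, -1, 1, -1) [-0.     1.571  0.232  0.54   0.26   0.276 -0.002 -0.03  -0.026 -0.022
 -0.032]
real	4m37.041s
user	4m34.934s
sys	0m0.381s
```

```bash
python3 - <<'E'
from h import *
print(step([.5,.15,.33],down(np.radians(84))))
E
```

```text
[np.float64(199.1), np.float64(95.4), np.float64(8.8), np.float64(-3.07), np.float64(58.35), np.float64(-0.8)]
```

```bash
L='
from h import *
import json
s=manip.observe();open("fk.jsonl","a").write(json.dumps([list(s["qpos"]),list(s["eef_pos"]),list(s["ee_rot"])])+"\n");print(s["qpos"].round(3),s["qvel"].round(2).max())'
python3 -c "$L"; python3 -m inch '[[60,40,19,2,-1,10,0],[60,80,38,4,-1,20,0],[60,120,57,5,-2,30,0],[60,120,57,5,-2,30,0],[60,120,57,5,-2,30,0]]'; python3 -c "$L"; python3 - <<'E'
import sys;sys.path.insert(0,'.')
from h import *
print(step([.46,.27,.30],down(np.radians(84))))
E
```

```text
[-1.036  0.353  1.037  1.966 -0.341  0.     1.6  ] 2.02
clock: 8.05
eef_pos: [0.5332, 0.1085, 0.4016]
ee_rot: [0.246, 0.056, 0.967, -0.021]
force: [-0.2, -0.7, -0.2]
opening: 0.702
[-0.944  0.459  0.922  1.809 -0.398  0.58   1.574] 0.01
[np.float64(128.3), np.float64(153.1), np.float64(43.3), np.float64(-0.96), np.float64(28.61), np.float64(-0.58)]
```

```bash
L='
from h import *
import json
s=manip.observe();open("fk.jsonl","a").write(json.dumps([list(s["qpos"]),list(s["eef_pos"]),list(s["ee_rot"])])+"\n");print(s["qpos"].round(3),abs(s["qvel"]).max().round(2))'
python3 -m inch '[[60,42,50,14,0,10,0],[60,85,100,28,-1,19,0],[60,128,153,43,-1,28.6,-0.6],[60,128,153,43,-1,28.6,-0.6],[60,128,153,43,-1,28.6,-0.6]]'; python3 -c "$L"
python3 -m inch '[[60,0,0,30,0,0,0],[60,30,0,60,0,0,0],[60,30,0,60,0,0,0],[60,30,0,60,0,0,0],[60,30,0,60,0,0,0]]'; python3 -c "$L"
python3 -m inch '[[60,-20,0,0,10,0,10],[60,-20,0,0,10,0,10],[60,-20,0,0,10,0,10],[60,-20,0,0,10,0,10]]'; python3 -c "$L"
python3 -m inch '[[85,20,0,0,-10,10,-10],[85,0,0,0,-10,10,-10],[85,0,0,0,-10,10,-10],[85,0,0,0,-10,10,-10]]'; python3 -c "$L"
cat > kfit.py <<'E'
from kin import *
import json
D=[tuple(json.loads(l)) for l in open("fk.jsonl")][1:]+D[:1]
sg=np.array([-1,1,-1,1,-1,1,-1])
l=least_squares(res,[0,np.pi/2,.3,.4,.4,.25,0,0,0,0,0],args=(sg,D,.002));print(l.x.round(4));np.savez("k.npz",sg=sg,x=l.x)
for q,p,o in D:
    P,A=fk(q,sg,l.x);print(((P-p)*1000).round(2),np.degrees((A*Q(o).inv()).magnitude()).round(2))
from h import step,down
print(step([.433,.272,.15],down(np.radians(84))))
E
python3 kfit.py
```

```text
clock: 8.68
eef_pos: [0.4603, 0.2697, 0.3007]
ee_rot: [0.002, 0.052, 0.999, -0.0]
force: [0.2, -1.0, 0.3]
opening: 0.702
[-0.972  0.7    0.768  1.58  -0.531  1.078  1.401] 0.03
clock: 9.3
eef_pos: [0.4316, 0.2724, 0.2416]
ee_rot: [0.003, 0.052, 0.999, 0.0]
force: [-0.6, 0.2, -0.1]
opening: 0.701
[-0.998  0.734  0.717  1.756 -0.605  0.879  1.456] 0.01
clock: 9.8
eef_pos: [0.4517, 0.2699, 0.2422]
ee_rot: [-0.001, 0.139, 0.987, -0.086]
force: [-0.0, -0.4, 0.1]
opening: 0.705
[-1.056  0.852  0.855  1.587 -0.524  1.075  1.203] 0.0
clock: 10.3
eef_pos: [0.4516, 0.2698, 0.2424]
ee_rot: [-0.082, 0.059, 0.995, 0.014]
force: [0.3, 0.9, 0.6]
opening: 0.997
[-0.857  0.797  0.665  1.574 -0.608  1.132  1.461] 0.03
[-0.0247  1.5467  0.3223  0.5419  0.2828  0.2949  0.023  -0.0231  0.0351
 -0.0057 -0.0163]
[ 0.22  0.47 -1.09] 0.69
[ 2.61  0.44 -3.59] 0.04
[-2.91  0.61  2.23] 0.04
[ 2.44 -1.41 -1.94] 0.24
[ 0.55  1.08 -1.05] 0.24
[-2.33 -1.71  5.43] 0.04
[np.float64(3.2), np.float64(-1.7), np.float64(94.2), np.float64(1.06), np.float64(-9.48), np.float64(-0.83)]
```

```bash
cat > kin2.py <<'E'
import numpy as np, json
from scipy.spatial.transform import Rotation as R
from scipy.optimize import least_squares
rz=lambda a:R.from_euler('z',a);ry=lambda a:R.from_euler('y',a)
sg=np.array([-1,1,-1,1,-1,1,-1])
def fk(q,x): # x: 4 lengths, then xy offsets of links 1..4
    g=sg*np.array(q);A=rz(g[0]);o=np.reshape(x[4:12],(4,2));p=np.array([0,0,x[0]])+A.apply([*o[0],0])
    A=A*ry(g[1]);p=p+A.apply([*o[1]*[0,1],0])
    A=A*rz(g[2]);p=p+A.apply([o[1][0],0,x[1]]);A=A*ry(g[3]);p=p+A.apply([*o[2]*[0,1],0]);A=A*rz(g[4]);p=p+A.apply([o[2][0],0,x[2]]);A=A*ry(g[5])
    p=p+A.apply([*o[3],x[3]]);return p,A*rz(g[6]+np.pi/2)
E
python3 - <<'E'
from kin2 import *
from h import q as Q
D=[json.loads(l) for l in open("fk.jsonl")]
D.append([[-1.20170721,.70709172,-.02758767,1.48498313,.02200594,.95091813,-.07548756],[.22953672,.52694151,.25583794],[-8.25624411e-05,2.03956633e-01,9.78979770e-01,-5.42613162e-04]])
for q,p,o in D:print(np.degrees((fk(q,np.zeros(12))[1]*Q(o).inv()).magnitude()).round(2))
D=D[1:]
best=None
for a in (.3,.4,.5):
  f=lambda x:np.r_[np.concatenate([fk(q,x)[0]-p for q,p,o in D]),x[4:]*.001]
  l=least_squares(f,[.3,a,a,.25]+[0]*8)
  if best is None or l.cost<best.cost:best=l
print(best.x.round(4));np.save("k2.npy",best.x)
for q,p,o in D:print(((fk(q,best.x)[0]-p)*1000).round(2))
E
```

```text
0.0
0.0
0.0
0.0
0.0
0.0
0.0
[ 3.130e-01  5.209e-01  2.900e-01  2.841e-01 -0.000e+00 -5.000e-03
  0.000e+00 -5.000e-03 -0.000e+00 -2.160e-02  0.000e+00 -4.000e-04]
[ 0.  0. -0.]
[-0. -0.  0.]
[-0.  0. -0.]
[ 0. -0. -0.]
[-0. -0. -0.]
[-0.  0.  0.]
```

```bash
cat > ik.py <<'E'
from kin2 import *
K=np.load("k2.npy")
lo=np.array([-2.71,-.32,-1.57,0,-1.46,0,-2.83]);hi=np.array([2.71,2.16,1.52,2.45,4.6,2.02,2.83])
def toolrot(psi,tau,flip): return rz(psi)*ry(-tau)*ry(np.pi)*(rz(np.pi) if flip else rz(0))
def ik(p,A,q0,m=.05,reg=.0):
    f=lambda q:(lambda P:np.r_[P[0]-p,.3*(P[1]*A.inv()).as_rotvec(),reg*(q-q0)])(fk(q,K))
    return least_squares(f,np.clip(q0,lo+m+1e-3,hi-m-1e-3),bounds=(lo+m,hi-m),max_nfev=80)
E
cat > search.py <<'E'
from ik import *
rng=np.random.default_rng(0)
q0=np.array([-.857,.797,.665,1.574,-.608,1.132,1.461])
tau=np.radians(76)
for flip in(0,1):
  for deg in range(-150,151,30):
    A=toolrot(np.radians(deg),tau,flip);bz=A.apply([0,0,-1]);c=np.array([.615,.01,.19]);p=c+.015*bz
    S=[]
    for i in range(14):
        l=ik(p,A,q0 if i==0 else rng.uniform(lo,hi))
        if l.cost<1e-6:S.append((np.linalg.norm(l.x-q0),l.x))
    if S:S.sort(key=lambda t:t[0]);print(flip,deg,len(S),round(S[0][0],2),S[0][1].round(2))
    else:print(flip,deg,0)
E
time python3 search.py
```

```text
0 -150 0
0 -120 0
0 -90 11 2.25 [-0.82  1.44  0.98  1.2   0.26  1.25 -0.44]
0 -60 8 2.83 [-1.03  1.43  1.07  1.8   0.71  0.4  -0.8 ]
0 -30 10 4.38 [-0.31  1.12 -0.32  2.28  2.14  1.69 -1.61]
0 0 0
0 30 11 4.83 [ 0.91  1.6  -1.48  2.29  2.94  0.87  0.15]
0 60 11 3.46 [ 1.    1.55 -1.43  1.8   0.42  0.27  2.77]
0 90 1 3.92 [ 0.21  1.28  0.45  1.23 -1.4   1.9  -2.09]
0 120 0
0 150 0
1 -150 0
1 -120 0
1 -90 8 2.02 [-0.54  1.25  0.1   1.19  0.97  1.64  2.22]
1 -60 11 2.01 [-0.82  1.19  0.5   1.8   1.29  0.91  1.88]
1 -30 8 3.0 [-0.57  1.13  0.15  2.29  2.21  1.36  1.26]
1 0 0
1 30 6 4.78 [-0.01  1.23  0.56  2.32  3.94  1.93  1.43]
1 60 12 2.28 [ 0.74  1.18 -0.62  1.81 -1.4   0.77  1.28]
1 90 9 1.74 [ 0.38  1.23  0.01  1.22 -1.13  1.62  0.94]
1 120 0
1 150 0
real	0m35.478s
user	0m35.675s
sys	0m0.205s
```

The kinematic fit is exact. I'll pour with the tool pointing about -70° in heading, coming in from the left. Next I'll go above the box and refine the grasp.

```bash
python3 -m inch '[[85,3,-2,0,1,-9.5,-1],[85,3,-2,30,1,-9.5,-1],[85,3,-2,30,1,-9.5,-1],[85,3,-2,30,1,-9.5,-1]]'; python3 - <<'E'
from h import *
import pickle
s=manip.observe();W=cam("wrist");pickle.dump(W,open("w4.pkl","wb"))
print(s["eef_pos"],s["qpos"].round(3))
a=cv2.resize(W[0][60:360,160:480],None,fx=2,fy=2);cv2.imwrite("pics/w4.png",a[:,:,::-1])
E
```

```text
clock: 10.8
eef_pos: [0.4439, 0.2694, 0.2141]
ee_rot: [0.001, 0.051, 0.999, 0.001]
force: [-0.3, -0.5, -0.2]
opening: 0.995
[0.4439168  0.26938315 0.2140762 ] [-0.954  0.781  0.681  1.758 -0.642  0.836  1.501]
```

View pics/w4.png

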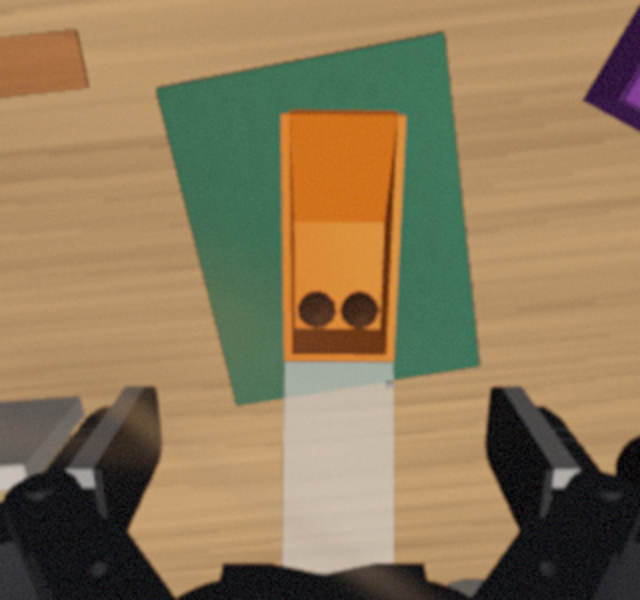

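The crop shows the open box, with outer rim corners at crop (281,113), (406,115), (394,360) and (285,360), two bulbs and the lid back.

```bash
python3 - <<'E'
from h import *
import pickle
W=pickle.load(open("w4.pkl","rb"))
P=[ray(W,160+x/2,60+y/2,.048) for x,y in[(285,360),(394,360),(406,115),(281,113)]]
for p in P:print(p.round(4))
c=sum(P)/4;d=(P[0]+P[1]-P[2]-P[3]);yaw=np.arctan2(d[1],d[0]);print("box",c,np.degrees(yaw),np.linalg.norm(d)/2,np.linalg.norm(P[0]-P[1]))
print(step([c[0],c[1],.044],down(yaw+np.pi/2)))
print("mat",sum(ray(W,160+x/2,60+y/2,.006) for x,y in[(157,88),(444,32),(480,366),(236,404)])/4)
E
```

```text
[0.4974 0.2438 0.048 ]
[0.5035 0.3036 0.048 ]
[0.3749 0.3176 0.048 ]
[0.3678 0.2579 0.048 ]
box [0.43590253 0.28072767 0.048     ] -6.209475678378733 0.12983508690409476 0.0600602914975129
[np.float64(9.5), np.float64(10.3), np.float64(170.1), np.float64(0.09), np.float64(0.07), np.float64(0.36)]
mat [0.44067918 0.27500142 0.006     ]
```

```bash
python3 -m inch '[[85,9,10,40,0,0,0],[85,9,10,90,0,0,0],[85,9,10,130,0,0,0],[85,9,10,155,0,0,0],[85,9,10,170,0,0,0]]'; python3 -m inch '[[85,0,0,1,0,0,0],[50,0,0,1,0,0,0],[50,0,0,1,0,0,0],[50,0,0,1,0,0,0],[50,0,0,1,0,0,0]]' 60; python3 -m inch '[[50,0,0,0,0,0,0],[50,0,0,-20,0,0,0],[50,0,0,-45,0,0,0],[50,0,0,-75,0,0,0],[50,0,0,-110,0,0,0]]' 60; python3 - <<'E'
from ik import *
from h import manip,q as Q,R
s=manip.observe();print(s["eef_pos"],s["qpos"].round(3),s["force"],s["opening"])
psi0=-6.2
# waypoint list: upright at drawer heading -70, then tipped; box tcp offset .017 up
q=s["qpos"]
h=np.radians(-70);c=np.array([.63,-.035,.17])
for tau,cz in[(0,.25),(0,.25),(20,.23),(40,.21),(60,.19),(76,.17),(84,.17)]:
    A=toolrot(h,np.radians(tau),0);bz=A.apply([0,0,-1]);cc=c.copy();cc[2]=cz;p=cc+.017*bz
    l=ik(p,A,q,reg=.002);q=l.x;print(tau,l.cost<1e-4,q.round(2),p.round(3))
E
```

```text
clock: 11.48
eef_pos: [0.4368, 0.2803, 0.0436]
ee_rot: [0.001, 0.051, 0.999, 0.001]
force: [-0.1, -0.4, 0.2]
opening: 0.995
clock: 12.1
eef_pos: [0.4373, 0.2806, 0.0437]
ee_rot: [0.001, 0.051, 0.999, 0.001]
force: [-0.5, -1.1, 10.3]
opening: 0.692
clock: 12.72
eef_pos: [0.4366, 0.2802, 0.1548]
ee_rot: [0.001, 0.051, 0.999, 0.001]
force: [-0.3, -0.1, -4.7]
opening: 0.687
[0.43658452 0.28023785 0.1548013 ] [-0.94   0.862  0.603  1.823 -0.74   0.693  1.56 ] [-0.28328135 -0.12944051 -4.7123121 ] 0.6871880843438769
0 True [-0.33  0.93  0.89  1.25 -0.72  1.27  0.9 ] [ 0.63  -0.035  0.267]
0 True [-0.33  0.93  0.89  1.25 -0.72  1.27  0.9 ] [ 0.63  -0.035  0.267]
20 True [-0.58  1.    1.07  1.45 -0.66  0.96  0.84] [ 0.628 -0.03   0.246]
40 True [-0.78  1.18  1.25  1.59 -0.64  0.71  0.72] [ 0.626 -0.025  0.223]
60 True [-0.91  1.47  1.41  1.65 -0.64  0.59  0.55] [ 0.625 -0.021  0.198]
76 True [-0.97  1.7   1.47  1.63 -0.45  0.56  0.22] [ 0.624 -0.019  0.174]
84 True [-0.98  1.78  1.47  1.6  -0.26  0.57 -0.01] [ 0.624 -0.019  0.172]
```

```bash
python3 - <<'E'
from h import *
print(step([.63,-.035,.29],down(np.radians(20))))
E
```

```text
[np.float64(-224.9), np.float64(-293.4), np.float64(-135.5), np.float64(0.19), np.float64(0.02), np.float64(64.12)]
```

```bash
python3 -m inch '[[50,-15,-20,-40,0,0,5],[50,-40,-50,-80,0,0,12],[50,-65,-85,-110,0,0,20],[50,-95,-125,-130,0,0,28],[50,-120,-160,-135,0,0,36]]' 60; python3 - <<'E'
from h import *
print(step([.63,-.035,.29],down(np.radians(20))))
E
```

```text
clock: 13.35
eef_pos: [0.5399, 0.107, 0.2911]
ee_rot: [0.001, 0.36, 0.933, 0.002]
force: [0.6, 0.8, -4.6]
opening: 0.69
[np.float64(-162.1), np.float64(-44.9), np.float64(1.1), np.float64(0.27), np.float64(-0.01), np.float64(27.86)]
```

```bash
python3 -m inch '[[50,-35,-9,0,0,0,7],[50,-75,-20,0,0,0,14],[50,-115,-32,0,0,0,21],[50,-162,-45,0,0,0,28],[50,-162,-45,0,0,0,28]]' 60; python3 - <<'E'
from h import *
from ik import toolrot
s=manip.observe();print(s["qpos"].round(2))
h=np.radians(-70)
for t,c in((40,(.63,-.035,.21)),(78,(.63,-.035,.17))):
    A=toolrot(h,np.radians(t),0);print(step(np.array(c)+.017*A.apply([0,0,-1]),A))
E
```

```text
clock: 13.98
eef_pos: [0.63, -0.0386, 0.2907]
ee_rot: [0.001, 0.577, 0.817, 0.001]
force: [-0.6, 0.3, -4.9]
opening: 0.691
[-0.34  0.93  0.97  1.21 -0.75  1.35  0.92]
[np.float64(14.3), np.float64(0.9), np.float64(67.6), np.float64(-0.01), np.float64(-40.0), np.float64(-0.53)]
[np.float64(20.0), np.float64(0.7), np.float64(117.1), np.float64(-0.19), np.float64(-78.0), np.float64(-0.53)]
```

```bash
python3 -m inch '[[50,3,0,14,0,-8,0],[50,6,0,28,0,-16,0],[50,9,0,42,0,-24,0],[50,12,0,55,0,-32,0],[50,14,1,68,0,-40,0]]' 60; python3 - <<'E'
from h import *
from ik import toolrot
s=manip.observe();print(s["qpos"].round(2))
h=np.radians(-70)
for t,c in((50,(.63,-.035,.20)),(65,(.63,-.035,.18)),(78,(.63,-.035,.17))):
    A=toolrot(h,np.radians(t),0);print(step(np.array(c)+.017*A.apply([0,0,-1]),A))
E
```

```text
clock: 14.6
eef_pos: [0.6261, -0.0234, 0.2226]
ee_rot: [0.282, 0.542, 0.767, -0.196]
force: [1.2, -0.4, -6.6]
opening: 0.694
[-0.79  1.2   1.27  1.59 -0.67  0.73  0.74]
[np.float64(8.2), np.float64(-0.4), np.float64(8.4), np.float64(-0.11), np.float64(-9.84), np.float64(-0.42)]
[np.float64(25.3), np.float64(-0.5), np.float64(25.0), np.float64(-0.17), np.float64(-24.84), np.float64(-0.4)]
[np.float64(35.0), np.float64(-0.5), np.float64(34.7), np.float64(-0.22), np.float64(-37.84), np.float64(-0.38)]
```

Reachable. I'll tip on to 78° and hold there.

```bash
python3 -m inch '[[50,8,0,8,0,-10,0],[50,17,0,17,0,-18,0],[50,25,0,25,0,-25,0],[50,30,0,30,0,-32,0],[50,35,0,35,0,-38,0]]' 60; python3 -m inch '[[50,0,0,0,0,0,0],[50,0,0,0,0,0,0],[50,0,0,0,0,0,0],[50,0,0,0,0,-4,0],[50,0,0,0,0,-4,0]]'; python3 - <<'E'
from h import *
s=manip.observe();print(s["qpos"].round(2),np.degrees(np.arccos(-q(s["ee_rot"]).as_matrix()[2,2])),s["force"])
T=cam("top");S=cam("scene")
a=cv2.resize(T[0][120:220,270:370],None,fx=4,fy=4);b=cv2.resize(S[0][150:250,230:330],None,fx=4,fy=4)
cv2.imwrite("pics/pour.png",np.hstack([a,b])[:,:,::-1])
E
```

```text
clock: 15.22
eef_pos: [0.6248, -0.0181, 0.1725]
ee_rot: [0.517, 0.447, 0.634, -0.362]
force: [0.0, 0.3, -4.2]
opening: 0.693
clock: 15.85
eef_pos: [0.6248, -0.0181, 0.1723]
ee_rot: [0.538, 0.434, 0.616, -0.378]
force: [-0.4, -0.5, -3.9]
opening: 0.689
[-0.98  1.78  1.5   1.6  -0.37  0.59  0.1 ] 82.24250852918489 [-0.40185743 -0.49008992 -3.94751383]
```

View pics/pour.png

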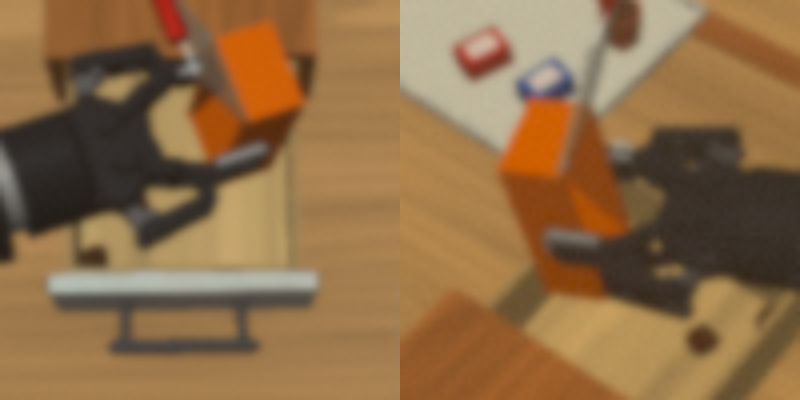

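The pour worked: both bulbs lie in the drawer (scene crop (703,340) and (765,312), the second at the front-left corner), and the measured weight has dropped. I'll turn the box back upright and return it.

```bash
python3 -m inch '[[50,-10,0,-10,0,8,0],[50,-20,0,-18,0,16,0],[50,-30,0,-26,0,24,0],[50,-40,0,-32,0,32,0],[50,-45,0,-40,0,40,0]]' 60; python3 - <<'E'
from h import *
print(step([.62,-.02,.29],down(np.radians(20))))
E
```

```text
clock: 16.58
eef_pos: [0.613, 0.0135, 0.2247]
ee_rot: [0.294, 0.538, 0.763, -0.203]
force: [0.2, -1.0, -5.4]
opening: 0.692
[np.float64(-68.8), np.float64(-4.3), np.float64(-26.1), np.float64(0.24), np.float64(41.85), np.float64(-0.37)]
```

```bash
python3 -m inch '[[50,-14,-1,-5,0,8.4,0],[50,-28,-2,-10,0,16.8,0],[50,-42,-3,-15,0,25,0],[50,-56,-4,-20,0,33.5,0],[50,-69,-4,-26,0,42,0]]' 60; python3 - <<'E'
from h import *
print(step([.47,.19,.24],down(np.radians(84))))
E
```

```text
clock: 17.2
eef_pos: [0.6201, -0.0207, 0.2922]
ee_rot: [-0.001, 0.575, 0.818, 0.006]
force: [0.5, 0.2, -5.2]
opening: 0.69
[np.float64(248.6), np.float64(-70.4), np.float64(53.6), np.float64(0.75), np.float64(-0.11), np.float64(-64.21)]
```

```bash
python3 -m inch '[[50,45,-12,0,0,0,-10],[50,92,-26,5,0,0,-20],[50,140,-40,10,0,0,-30],[50,188,-53,20,0,0,-40],[50,235,-66,30,0,0,-50]]' 60; python3 - <<'E'
from h import *
print(step([.4405,.275,.10],down(np.radians(84))))
E
```

```text
clock: 17.82
eef_pos: [0.4773, 0.1791, 0.2641]
ee_rot: [0.003, 0.173, 0.985, 0.007]
force: [1.2, 0.5, -4.8]
opening: 0.693
[np.float64(67.7), np.float64(75.3), np.float64(165.1), np.float64(0.79), np.float64(0.25), np.float64(-13.88)]
```

```bash
python3 -m inch '[[50,20,25,35,0.8,0.2,-5],[50,45,50,80,0.8,0.2,-10],[50,68,75,125,0.8,0.2,-14],[50,68,75,165,0.8,0.2,-14],[50,68,75,165,0.8,0.2,-14]]' 60; python3 - <<'E'
from h import *
s=manip.observe();print(s["eef_pos"],s["force"],step([.4405,.275,.0445],down(np.radians(84))))
E
```

```text
clock: 18.45
eef_pos: [0.4395, 0.2736, 0.0993]
ee_rot: [-0.001, 0.052, 0.999, -0.001]
force: [-0.0, -0.3, -3.4]
opening: 0.689
[0.43953762 0.27357984 0.09928354] [-0.02814137 -0.27168785 -3.41301622] [np.float64(-0.9), np.float64(1.6), np.float64(54.8), np.float64(-0.13), np.float64(-0.05), np.float64(0.08)]
```

```bash
python3 -m inch '[[50,-1,1.6,25,0,0,0],[50,-1,1.6,45,0,0,0],[50,-1,1.6,52,0,0,0],[50,-1,1.6,55,0,0,0],[50,-1,1.6,55.5,0,0,0]]' 60; python3 -m inch '[[50,0,0,0,0,0,0],[85,0,0,0,0,0,0],[85,0,0,0,0,0,0],[85,0,0,0,0,0,0],[85,0,0,-30,0,0,0]]' 20; python3 -m inch '[[85,0,0,-50,0,0,0],[85,0,0,-100,0,0,0],[85,0,0,-170,0,0,0],[85,0,0,-200,0,0,0],[85,0,0,-200,0,0,0]]'; python3 - <<'E'
from h import *
import pickle
s=manip.observe();W=cam("wrist");pickle.dump(W,open("w5.pkl","wb"));print(s["eef_pos"],s["qpos"].round(2))
cv2.imwrite("pics/w5.png",W[0][:,:,::-1])
E
```

```text
clock: 19.08
eef_pos: [0.441, 0.275, 0.0447]
ee_rot: [-0.0, 0.052, 0.999, -0.001]
force: [-0.8, -0.1, -4.3]
opening: 0.693
clock: 19.7
eef_pos: [0.4405, 0.2746, 0.0739]
ee_rot: [-0.001, 0.052, 0.999, -0.002]
force: [-0.2, 0.7, 0.6]
opening: 0.997
clock: 20.32
eef_pos: [0.4415, 0.2754, 0.2762]
ee_rot: [0.0, 0.052, 0.999, -0.0]
force: [-1.0, 0.4, -0.5]
opening: 0.996
[0.44149814 0.2754483  0.27619799] [-0.89  0.65  0.51  1.66 -0.38  0.93  1.23]
```

View pics/w5.png

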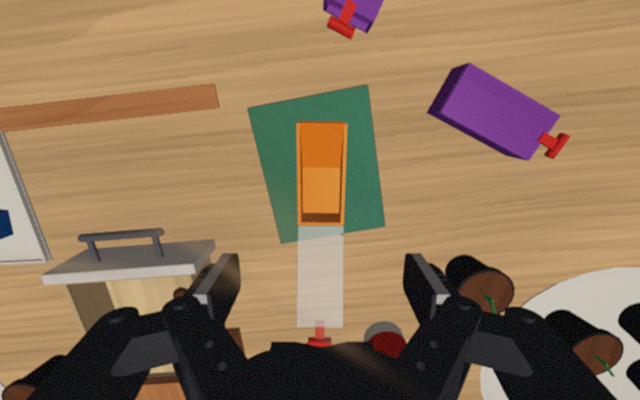

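The box stands empty on the mat with its lid still back and the pull at about (320,342). Next I'll pinch the pull and lead it back.

```bash
python3 - <<'E'
from h import *
import pickle
W=pickle.load(open("w5.pkl","rb"))
P=[ray(W,*p,.048) for p in[(300,226),(345,226),(348,123),(297,123)]]
c=sum(P)/4;d=(P[0]+P[1]-P[2]-P[3]);yaw=np.arctan2(d[1],d[0]);print("box",c,np.degrees(yaw),np.linalg.norm(d)/2)
u=np.array([np.cos(yaw),np.sin(yaw),0]);H=c+.065*u;p=H+.149*(.924*u+np.array([0,0,.382]));print("pull",p,proj(W,p),ray(W,320,342,.105))
for z in(.19,p[2]+.013):print(step([p[0],p[1],z],down(yaw+np.pi/2)))
E
```

```text
box [0.44096329 0.277387   0.048     ] -5.893082916226574 0.13116974421697997
pull [0.64256819 0.25657776 0.104918  ] [322.63046909 342.74159452] [0.64097206 0.2533716  0.105     ]
[np.float64(-202.5), np.float64(2.3), np.float64(84.3), np.float64(-0.11), np.float64(-0.07), np.float64(-0.03)]
[np.float64(-202.6), np.float64(2.4), np.float64(156.4), np.float64(-0.11), np.float64(-0.07), np.float64(-0.03)]
```

```bash
python3 -m inch '[[50,-50,0,0,0,0,0],[50,-100,0,10,0,0,0],[50,-150,1,30,0,0,0],[50,-202,1.5,60,0,0,0],[50,-202,1.5,90,0,0,0]]' 20; python3 -m inch '[[50,0,0,30,0,0,0],[50,0,0,66,0,0,0],[50,0,0,66,0,0,0],[20,0,0,66,0,0,0],[20,0,0,66,0,0,0]]' 20;python3 -m inch '[[20,0,0,0,0,0,0],[20,0,0,0,0,0,0],[20,0,0,0,0,0,0],[20,0,0,0,0,0,0]]' 20
```

```text
clock: 21.0
eef_pos: [0.6442, 0.2538, 0.1807]
ee_rot: [-0.001, 0.053, 0.999, -0.002]
force: [-0.4, 0.1, -1.3]
opening: 0.587
clock: 21.62
eef_pos: [0.6445, 0.2537, 0.1161]
ee_rot: [-0.0, 0.053, 0.999, -0.001]
force: [0.0, -0.5, 0.3]
opening: 0.341
clock: 22.12
eef_pos: [0.6446, 0.2537, 0.1162]
ee_rot: [0.0, 0.053, 0.999, -0.001]
force: [0.8, -0.7, 1.1]
opening: 0.346
```

```bash
python3 -m inch '[[20,16,0,-28,0,0,0],[20,37,0,-53,0,0,0],[20,63,0,-72,0,0,0],[20,93,0,-85,0,0,0],[20,93,0,-85,0,0,0]]'; python3 -m inch '[[20,32,0,-6,0,0,0],[20,64,0,-6,0,0,0],[20,96,0,2,0,0,0],[20,125,0,16,0,0,0],[20,125,0,16,0,0,0]]'
```

```text
clock: 22.75
eef_pos: [0.5518, 0.2643, 0.2033]
ee_rot: [0.001, 0.052, 0.999, -0.001]
force: [5.3, -1.6, 9.7]
opening: 0.341
clock: 23.38
eef_pos: [0.4254, 0.2777, 0.1866]
ee_rot: [0.0, 0.051, 0.999, -0.001]
force: [-4.0, -0.1, 6.7]
opening: 0.34
```

```bash
python3 -m inch '[[20,25,0,20,0,0,0],[20,46,0,46,0,0,0],[20,60,0,75,0,0,0],[20,67,0,98,0,0,0],[20,69,0,113,0,0,0]]'; python3 -m inch '[[20,0,0,0,0,0,0],[60,0,0,0,0,0,0],[60,0,0,0,0,0,0],[60,0,0,0,0,0,0],[60,0,0,-30,0,0,0]]'; python3 -m inch '[[60,0,0,-50,0,0,0],[60,0,0,-100,0,0,0],[60,-30,0,-160,0,0,0],[60,-60,0,-190,0,0,0],[60,-60,0,-190,0,0,0]]'; python3 - <<'E'
from h import *
import pickle
s=manip.observe();W=cam("wrist");pickle.dump(W,open("w6.pkl","wb"));print(s["eef_pos"],s["qpos"].round(2))
cv2.imwrite("pics/w6.png",W[0][:,:,::-1])
E
```

```text
clock: 24.0
eef_pos: [0.3564, 0.2848, 0.0727]
ee_rot: [-0.0, 0.051, 0.999, -0.001]
force: [0.2, 0.4, -0.4]
opening: 0.344
clock: 24.62
eef_pos: [0.3562, 0.2843, 0.1023]
ee_rot: [-0.001, 0.052, 0.999, -0.002]
force: [-0.7, 0.3, 0.4]
opening: 0.702
clock: 25.25
eef_pos: [0.4182, 0.2783, 0.2943]
ee_rot: [0.001, 0.052, 0.999, -0.001]
force: [-1.0, 0.5, -1.4]
opening: 0.701
[0.41819458 0.27827455 0.29430884] [-0.97  0.61  0.58  1.69 -0.39  0.95  1.22]
```

View pics/w6.png

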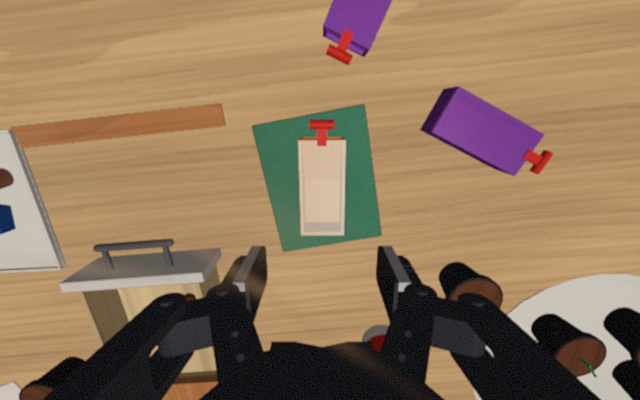

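The lid is shut on the empty box, which is well centred on the mat (lid corners (299,139) to (345,235)). Now I'll go to the tray.

```bash
python3 -m inch '[[60,0,-50,0,0,0,0],[60,0,-110,0,0,0,0],[60,0,-170,0,0,0,0],[60,0,-230,0,0,0,0],[60,0,-285,0,0,0,0]]'; python3 -m inch '[[60,0,-50,10,0,0,0],[60,-30,-100,30,0,0,0],[60,-50,-150,50,0,0,0],[60,-70,-200,70,0,0,0],[60,-70,-225,70,0,0,0]]';python3 -m inch '[[60,0,0,0,0,0,0],[60,0,0,0,0,0,0]]'; python3 - <<'E'
from h import *
import pickle
s=manip.observe();W=cam("wrist");pickle.dump(W,open("w7.pkl","wb"));print(s["eef_pos"],s["qpos"].round(2))
cv2.imwrite("pics/w7.png",W[0][:,:,::-1])
E
```

```text
clock: 25.92
eef_pos: [0.3858, -0.0062, 0.2929]
ee_rot: [-0.001, 0.052, 0.999, -0.001]
force: [0.8, 0.1, 0.1]
opening: 0.701
clock: 26.55
eef_pos: [0.4312, -0.2389, 0.221]
ee_rot: [-0.003, 0.052, 0.999, -0.001]
force: [-0.4, 0.1, 0.7]
opening: 0.699
clock: 26.8
eef_pos: [0.431, -0.2377, 0.2206]
ee_rot: [-0.003, 0.052, 0.999, -0.0]
force: [0.3, 0.4, 1.1]
opening: 0.704
[ 0.4310103  -0.23773449  0.22057653] [ 0.21  0.68  0.4   1.83 -0.38  0.72  2.3 ]
```

View pics/w7.png

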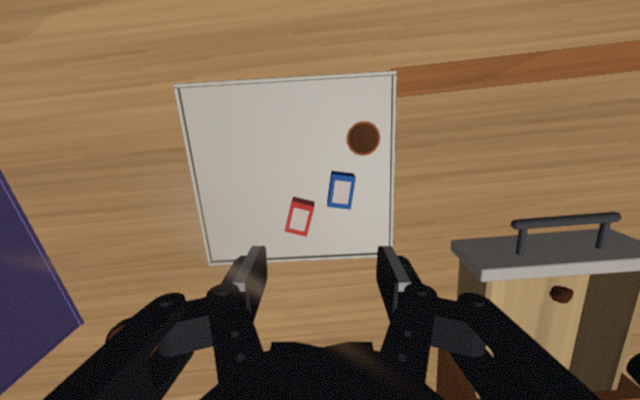

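```bash
cat > seg.py <<'E'
from h import *
import pickle,sys
def seg(W,col,z=.026,box=(230,400,100,262)):
    im=W[0][:,:,::-1];hsv=cv2.cvtColor(im,cv2.COLOR_BGR2HSV).astype(int);H,S,V=hsv[...,0],hsv[...,1],hsv[...,2]
    m=((S>120)&(V>60)&((abs(H-115)<18) if col=="blue" else ((H<6)|(H>172)))).astype(np.uint8)
    k=np.zeros_like(m);a,b,c,d=box;k[c:d,a:b]=1;m*=k
    n,l,st,_=cv2.connectedComponentsWithStats(m);i=1+np.argmax(st[1:,4]);pts=cv2.findNonZero((l==i).astype(np.uint8))
    h=cv2.convexHull(pts);g=np.array([ray(W,*p[0],z)[:2] for p in h],np.float32)
    r=cv2.minAreaRect(g*1000);return st[i],r
if __name__=="__main__":
    W=pickle.load(open(sys.argv[1],"rb"))
    for c in("blue","red"):
        st,r=seg(W,c);print(c,st,np.round(r[0],1),np.round(r[1],1),round(r[2],1))
        print(np.round(cv2.boxPoints(r),1).tolist())
E
python3 seg.py w7.pkl; python3 -c "
from h import *;import pickle
W=pickle.load(open('w7.pkl','rb'));print(ray(W,341,193,.026),ray(W,300,219,.026))
print([ray(W,*p,.012).round(3) for p in((178,86),(396,72),(391,258),(210,263))], ray(W,363,138,.04),ray(W,561,294,.034),ray(W,513,224,.062),ray(W,618,217,.062))
im=W[0][130:250,260:400];cv2.imwrite('pics/w7c.png',cv2.resize(im,None,fx=5,fy=5,interpolation=2)[:,:,::-1])"
```

```text
blue [328 173  27  36 340] [ 439.  -215.7] [26.5 39.6] 76.7
[[416.70001220703125, -224.10000610351562], [455.20001220703125, -233.1999969482422], [461.29998779296875, -207.39999389648438], [422.79998779296875, -198.3000030517578]]
red [285 198  29  38 389] [ 465.8 -267. ] [26.3 43.1] 69.9
[[441.1000061035156, -271.8999938964844], [481.5, -286.79998779296875], [490.6000061035156, -262.20001220703125], [450.1000061035156, -247.3000030517578]]
[ 0.44195469 -0.21568134  0.026     ] [ 0.46865772 -0.26656876  0.026     ]
[array([ 0.309, -0.379,  0.012]), array([ 0.319, -0.146,  0.012]), array([ 0.539, -0.158,  0.012]), array([ 0.522, -0.392,  0.012])] [ 0.38154286 -0.18865011  0.04      ] [0.59964496 0.04771734 0.034     ] [ 0.48437395 -0.04022141  0.062     ] [0.4878324  0.06784098 0.062     ]
```

View pics/w7c.png

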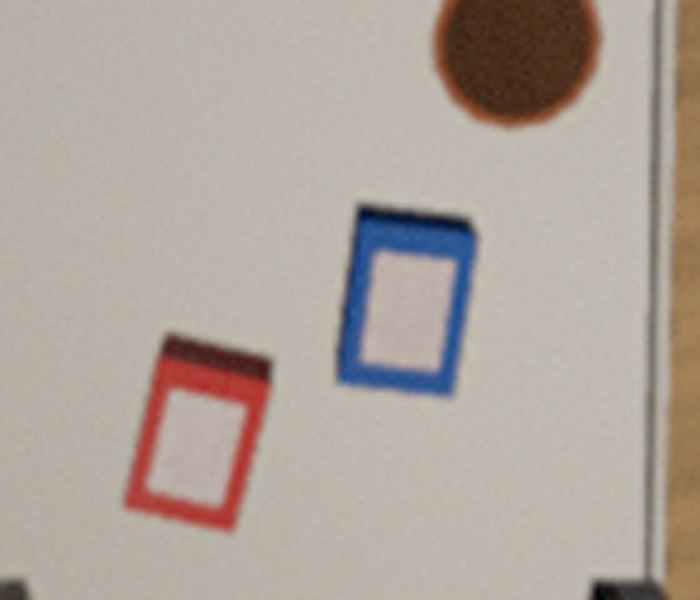

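The crop shows the blue carton's top centre at px (341,191) and the red's at (299,219). Blue has been knocked about 3 cm since the first picture. The small pot is at (363,138). I'll use the new positions.

```bash
python3 - <<'E'
from h import *
import pickle
W=pickle.load(open("w7.pkl","rb"))
for n,cs in(("blue",[(358,217),(475,233),(452,395),(338,380)]),("red",[(160,353),(270,380),(233,530),(125,508)])):
    P=[ray(W,260+x/5,130+y/5,.026) for x,y in cs];c=sum(P)/4;d=P[2]+P[3]-P[0]-P[1];yaw=np.arctan2(d[1],d[0])
    print(n,c.round(4),np.degrees(yaw),np.linalg.norm(d)/2,np.linalg.norm(P[1]-P[0]))
    print(step([c[0],c[1],.08],down(yaw+np.pi/2)))
E
```

```text
blue [ 0.4402 -0.2154  0.026 ] -12.118874806744378 0.038794563846324 0.026700132444907005
[np.float64(-7.5), np.float64(23.1), np.float64(140.8), np.float64(-0.05), np.float64(-0.34), np.float64(6.19)]
red [ 0.4684 -0.2673  0.026 ] -19.744572348100693 0.039577961786915784 0.026272996100761323
[np.float64(-40.8), np.float64(-25.6), np.float64(140.6), np.float64(-0.07), np.float64(-0.33), np.float64(13.81)]
```

```bash
python3 -m inch '[[42,-4,23,50,0,0,6],[42,-4,23,100,0,0,6],[42,-4,23,150,0,0,6],[42,-4,23,186,0,0,6],[42,-4,23,186,0,0,6]]' 25; python3 -m inch '[[42,0,0,0,0,0,0],[10,0,0,0,0,0,0],[10,0,0,0,0,0,0],[10,0,0,0,0,0,0],[10,0,0,0,0,0,0]]' 25; python3 -m inch '[[10,0,0,-40,0,0,0],[10,0,0,-90,0,0,0],[10,0,0,-130,0,0,0],[10,0,0,-130,0,0,0]]' 25; python3 - <<'E'
from h import *
import pickle
W=cam("wrist");pickle.dump(W,open("w8.pkl","wb"))
print(step([.605,-.02,.165],down(np.radians(88))))
E
```

```text
clock: 27.48
eef_pos: [0.4357, -0.214, 0.0336]
ee_rot: [-0.004, 0.104, 0.995, 0.0]
force: [0.2, -0.2, 0.5]
opening: 0.496
clock: 28.1
eef_pos: [0.4363, -0.2138, 0.035]
ee_rot: [-0.004, 0.103, 0.995, 0.0]
force: [-0.8, 1.8, 10.6]
opening: 0.323
clock: 28.6
eef_pos: [0.4383, -0.2141, 0.1683]
ee_rot: [-0.001, 0.103, 0.995, -0.0]
force: [-0.2, -0.1, -0.7]
opening: 0.321
[np.float64(-123.9), np.float64(223.9), np.float64(1.1), np.float64(0.0), np.float64(-0.24), np.float64(-9.82)]
```

```bash
python3 -m inch '[[10,-32,44,0,0,0,-2],[10,-64,88,0,0,0,-4],[10,-96,132,0,0,0,-6],[10,-128,176,0,0,0,-8],[10,-160,221,0,0,0,-10]]' 25; python3 -m inch '[[10,0,0,30,0,0,0],[10,0,0,70,0,0,0],[10,0,0,100,0,0,0],[10,0,0,106,0,0,0],[10,0,0,106,0,0,0]]' 25; python3 -m inch '[[50,0,0,0,0,0,0],[50,0,0,0,0,0,0],[50,0,0,0,0,0,0],[50,0,0,-50,0,0,0],[50,0,0,-105,0,0,0]]' 25; python3 - <<'E'
from h import *
import pickle
s=manip.observe();print(s["eef_pos"])
W=cam("wrist");cv2.imwrite("pics/w9.png",W[0][:,:,::-1])
print(step([.468,-.267,.16],down(np.radians(70.3))))
E
```

```text
clock: 29.28
eef_pos: [0.6405, -0.0286, 0.1655]
ee_rot: [-0.002, 0.015, 1.0, 0.0]
force: [-0.1, -0.5, -0.1]
opening: 0.317
clock: 29.9
eef_pos: [0.6401, -0.0287, 0.0599]
ee_rot: [-0.002, 0.015, 1.0, 0.0]
force: [0.0, 0.3, -0.1]
opening: 0.322
clock: 30.52
eef_pos: [0.6403, -0.0289, 0.1662]
ee_rot: [-0.003, 0.015, 1.0, 0.0]
force: [0.9, -0.2, 0.2]
opening: 0.588
[ 0.64025846 -0.02887815  0.16623051]
[np.float64(167.1), np.float64(-242.7), np.float64(13.4), np.float64(-0.01), np.float64(0.19), np.float64(17.94)]
```

View pics/w9.png

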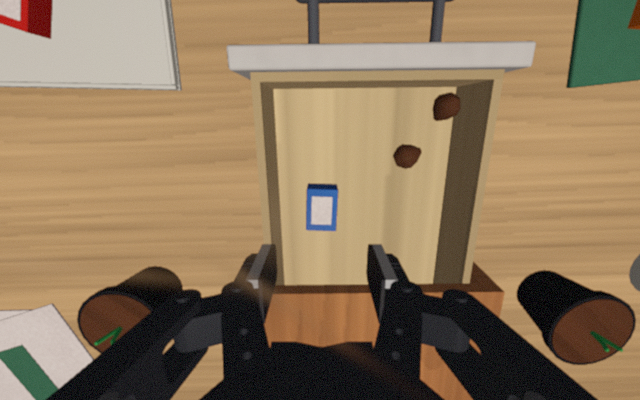

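The drawer now holds the blue carton at (321,207) and both bulbs at (446,106) and (407,156). Next is the red carton.

```bash
python3 -m inch '[[45,33,-48,0,0,0,4],[45,67,-97,0,0,0,8],[45,100,-145,0,0,0,12],[45,134,-194,0,0,0,15],[45,167,-243,0,0,0,18]]' 25; python3 -m inch '[[45,0,0,0,0,0,0]]'; python3 - <<'E'
from h import *
import pickle
s=manip.observe();W=cam("wrist");print(s["eef_pos"])
from seg import seg
st,r=seg(W,"red",box=(150,500,50,390));print(st,r,np.round(cv2.boxPoints(r)).tolist());p=np.array([r[0][0]/1000,r[0][1]/1000])
print(step([.468,-.267,.034],down(np.radians(70.3))))
E
```

```text
clock: 31.2
eef_pos: [0.4669, -0.2688, 0.1738]
ee_rot: [0.002, 0.172, 0.985, -0.0]
force: [0.8, -1.1, -0.6]
opening: 0.528
clock: 31.32
eef_pos: [0.4643, -0.2725, 0.1744]
ee_rot: [0.002, 0.176, 0.984, -0.001]
force: [0.6, 0.1, -0.7]
opening: 0.527
[ 0.46434086 -0.27247642  0.17444924]
[314 175  27  42 592] ((466.6933288574219, -267.3099060058594), (26.111053466796875, 42.0257682800293), 69.75770568847656) [[442.0, -272.0], [482.0, -287.0], [491.0, -262.0], [451.0, -248.0]]
[np.float64(-0.2), np.float64(4.0), np.float64(140.3), np.float64(-0.03), np.float64(0.26), np.float64(-0.36)]
```

```bash
python3 -m inch '[[45,-1,4,40,0,0,0],[45,-1,4,90,0,0,0],[45,-1,4,125,0,0,0],[45,-1,4,140,0,0,0],[45,-1,4,140,0,0,0]]' 25; python3 -m inch '[[45,0,0,0,0,0,0],[10,0,0,0,0,0,0],[10,0,0,0,0,0,0],[10,0,0,0,0,0,0],[10,0,0,0,0,0,0]]' 25; python3 -m inch '[[10,0,0,-40,0,0,0],[10,0,0,-90,0,0,0],[10,0,0,-130,0,0,0],[10,0,0,-130,0,0,0]]' 25; python3 - <<'E'
from h import *
print(step([.58,-.035,.165],down(np.radians(88))))
E
```

```text
clock: 32.0
eef_pos: [0.469, -0.2669, 0.0343]
ee_rot: [0.002, 0.174, 0.985, -0.0]
force: [0.2, 0.1, 0.8]
opening: 0.528
clock: 32.62
eef_pos: [0.4695, -0.267, 0.0354]
ee_rot: [0.003, 0.174, 0.985, -0.001]
force: [-1.1, 1.8, 9.9]
opening: 0.32
clock: 33.12
eef_pos: [0.4697, -0.2671, 0.1684]
ee_rot: [0.005, 0.174, 0.985, -0.001]
force: [0.2, -0.2, -1.2]
opening: 0.323
[np.float64(-24.3), np.float64(255.8), np.float64(3.5), np.float64(-0.13), np.float64(0.59), np.float64(-17.99)]
```

```bash
python3 -m inch '[[10,-5,50,0,0,0,-4],[10,-10,102,0,0,0,-8],[10,-15,153,0,0,0,-12],[10,-20,205,0,0,0,-15],[10,-24,256,0,0,0,-18]]' 25; python3 -m inch '[[10,0,0,30,0,0,0],[10,0,0,70,0,0,0],[10,0,0,100,0,0,0],[10,0,0,105,0,0,0],[10,0,0,105,0,0,0]]' 25; python3 -m inch '[[45,0,0,0,0,0,0],[45,0,0,0,0,0,0],[45,0,0,0,0,0,0],[45,0,0,-50,0,0,0],[45,0,0,-105,0,0,0]]' 25; python3 - <<'E'
from h import *
import pickle
s=manip.observe();print(s["eef_pos"])
W=cam("wrist");cv2.imwrite("pics/w10.png",W[0][:,:,::-1]);pickle.dump(W,open("w10.pkl","wb"))
print(step([.415,.012,.17],down(np.radians(88))))
E
```

```text
clock: 33.75
eef_pos: [0.5802, -0.0329, 0.1682]
ee_rot: [0.005, 0.016, 1.0, -0.002]
force: [0.9, -1.4, -0.2]
opening: 0.32
clock: 34.38
eef_pos: [0.5813, -0.0334, 0.0638]
ee_rot: [0.005, 0.016, 1.0, -0.002]
force: [-0.1, 0.0, -0.6]
opening: 0.323
clock: 35.0
eef_pos: [0.5801, -0.033, 0.1709]
ee_rot: [0.005, 0.017, 1.0, -0.002]
force: [0.9, 0.5, 0.6]
opening: 0.525
[ 0.58012173 -0.03303101  0.17087432]
[np.float64(168.6), np.float64(40.1), np.float64(4.5), np.float64(-0.25), np.float64(1.04), np.float64(0.09)]
```

View pics/w10.png

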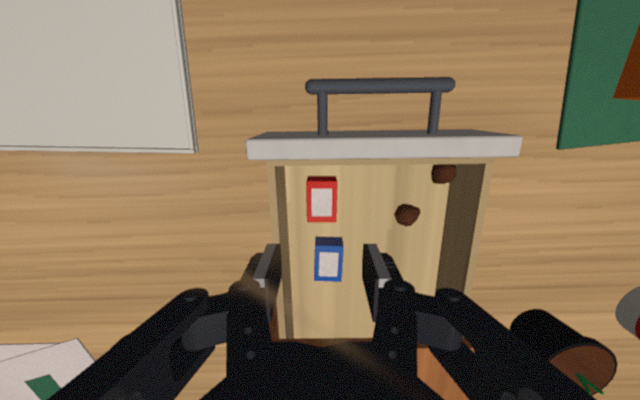

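Everything is in the drawer: red (321,201), blue (328,259), and the bulbs at (444,173) and (407,215). Nothing is stacked. Next I'll close the fingers and push the handle.

```bash
python3 -m inch '[[0,40,10,0,0,0,0],[0,85,20,0,0,0,0],[0,130,30,0,0,0,0],[0,169,40,0,0,1,0],[0,169,40,0,0,1,0]]' 20; python3 -m inch '[[0,0,0,40,0,0,0],[0,0,0,80,0,0,0],[0,0,0,107,0,0,0],[0,0,0,107,0,0,0],[0,0,0,107,0,0,0]]'; python3 -m inch '[[0,-25,0,0,0,0,0],[0,-50,0,0,0,0,0],[0,-75,0,0,0,0,0],[0,-100,0,0,0,0,0],[0,-120,0,0,0,0,0]]'
```

```text
clock: 35.67
eef_pos: [0.4132, 0.0126, 0.1756]
ee_rot: [0.0, 0.016, 1.0, -0.002]
force: [1.2, -0.5, 0.5]
opening: 0.0
clock: 36.3
eef_pos: [0.4139, 0.0122, 0.0696]
ee_rot: [0.001, 0.016, 1.0, -0.002]
force: [0.8, -1.0, 0.2]
opening: -0.005
clock: 36.92
eef_pos: [0.5351, 0.0088, 0.0716]
ee_rot: [0.002, 0.016, 1.0, -0.002]
force: [-2.2, 0.7, -0.6]
opening: 0.003
```

```bash
python3 -m inch '[[0,-20,0,0,0,0,0],[0,-40,0,0,0,0,0],[0,-55,0,0,0,0,0],[0,-68,0,0,0,0,0],[0,-75,0,0,0,0,0]]'; python3 -m inch '[[0,-4,0,0,0,0,0],[0,-8,0,0,0,0,0],[0,-12,0,0,0,0,0]]';python3 -m inch '[[0,-3,0,0,0,0,0],[0,-5,0,0,0,0,0],[0,-5,0,0,0,0,0]]'
```

```text
clock: 37.55
eef_pos: [0.6107, 0.0068, 0.0735]
ee_rot: [0.003, 0.015, 1.0, -0.002]
force: [-1.3, 1.5, 0.4]
opening: 0.002
clock: 37.92
eef_pos: [0.6228, 0.0065, 0.0738]
ee_rot: [0.003, 0.015, 1.0, -0.002]
force: [-2.2, 0.1, -0.1]
opening: 0.003
clock: 38.3
eef_pos: [0.6278, 0.0063, 0.0737]
ee_rot: [0.002, 0.015, 1.0, -0.002]
force: [-0.7, 0.4, -0.6]
opening: 0.001
```

Still moving freely, so I'll nudge until the force rises.

```bash
for i in 1; do python3 -m inch '[[0,-3,0,0,0,0,0],[0,-6,0,0,0,0,0],[0,-6,0,0,0,0,0]]'; python3 -m inch '[[0,-2,0,0,0,0,0],[0,-4,0,0,0,0,0],[0,-4,0,0,0,0,0]]'; done
```

```text
clock: 38.67
eef_pos: [0.6289, 0.0062, 0.0733]
ee_rot: [-0.004, 0.016, 1.0, -0.001]
force: [-43.2, 1.5, 27.3]
opening: 0.002
clock: 39.05
eef_pos: [0.6289, 0.0062, 0.073]
ee_rot: [-0.009, 0.016, 1.0, -0.0]
force: [-34.6, 1.7, 21.0]
opening: -0.002
```

It hit the stop with force rising, so the drawer is shut. I'll retreat clear and check.

```bash
python3 -m inch '[[0,15,0,0,0,0,0],[0,40,0,0,0,1,0],[0,70,0,0,0,1,0],[0,100,0,-50,0,1,0],[0,130,0,-110,0,1,0]]'; python3 -m inch '[[0,30,-60,-30,0,0,0],[0,30,-120,-60,0,0,0],[0,30,-180,-90,0,0,0],[0,30,-240,-90,0,0,0],[0,30,-240,-90,0,0,0]]'; python3 - <<'E'
from h import *
C=cam("top");S=cam("scene")
a=cv2.resize(C[0][100:280,180:480],None,fx=2.6,fy=2.6,interpolation=2);b=cv2.resize(S[0][140:350,170:480],None,fx=1.2,fy=1.2)
cv2.imwrite("pics/end.png",a[:,:,::-1])
cv2.imwrite("pics/endc.png",np.hstack([cv2.resize(S[0][195:290,355:435],(400,475),interpolation=2),cv2.resize(S[0][180:290,230:340],(400,475),interpolation=2)])[:,:,::-1])
E
```

```text
clock: 39.67
eef_pos: [0.5017, 0.0102, 0.1821]
ee_rot: [-0.018, 0.016, 1.0, -0.0]
force: [1.4, -0.0, 1.1]
opening: -0.001
clock: 40.3
eef_pos: [0.4663, -0.2325, 0.2742]
ee_rot: [-0.017, 0.018, 1.0, -0.001]
force: [-0.2, 0.1, 0.3]
opening: 0.003
```

The picture limit is reached, so I'll do the last check numerically.

```bash
python3 - <<'E'
from h import *
C=cam("top");im=C[0];h=cv2.cvtColor(im,cv2.COLOR_RGB2HSV)
for u in(292,300,310,330,340):
    r=[v for v in range(100,220) if h[v,u,1]<60 and h[v,u,2]>110];print(u,r)
print("exp panel rows", proj(C,(.672,.01,.088)),proj(C,(.693,.01,.088)))
m=((h[...,0]<14)&(h[...,1]>60)&(h[...,2]>150)).astype(np.uint8);m[:, :200]=0;m[:,262:]=0;m[:190]=0;m[265:]=0
p=cv2.findNonZero(m);print(cv2.boundingRect(p),len(p))
# compare box region to predicted lid outline centre
for q_ in[(.506,.268,.052),(.441,.277,.052),(.377,.284,.052),(.357,.286,.05)]:
    uv=proj(C,q_);print(uv.round(1),im[int(round(uv[1])),int(round(uv[0]))])
E
```

```text
292 [135, 136, 137, 138, 139, 140, 141]
300 [135, 136, 137, 138, 139, 140, 207, 208, 209, 210, 211, 212, 213, 214, 215, 216, 217]
310 [135, 136, 137, 138, 139, 140, 194, 195, 196, 197, 198, 199, 200, 201, 209, 210, 211, 212, 213, 214, 215, 216, 217, 218, 219]
330 [135, 136, 137, 138, 139, 140, 205, 206, 207, 208, 209, 210, 211, 212, 213, 214, 215, 216, 217, 218, 219]
340 [135, 136, 137, 138, 139, 140, 207, 209, 210, 211, 212, 213, 214, 215, 216, 217, 218, 219]
exp panel rows [313.94985303 142.48679966] [313.74115256 135.67830218]
(218, 244, 9, 12) 74
[228.8 203.2] [107 125  98]
[225.5 225.1] [221 193 156]
[222.8 247.2] [205  74  59]
[222.2 254.2] [188  46  34]
```

```bash
python3 -c "
from plant import manip
s=manip.observe();print(s['clock'],s['force']);print(manip.job_done())"
```

```text
40.45 [-0.04160605  0.80146252 -0.55708364]
the job is handed in; nothing more can be done
None
```

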